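# Charge the counting feeder with returned pipe elbows

## Robot

A 6-joint arm with a two-finger parallel gripper is mounted at the origin on the work surface. World frame = base frame: x ahead of the robot, y to its left, z up, the work surface at z = 0. Lengths are in m, angles in rad, forces in N, time in s.
With the tool pointing down it reaches from about 0.35 to 0.775 m from the base axis. Payload 5.5 kg.
Tool frame: the origin (TCP) lies at the very end of the fingers, on their centre line; the grasp point (between the pads) lies env.grasp_offset behind it (env.grasp_offset is the distance from the TCP to the grasp point, in m); x points along the fingers, y is the direction in which the jaws open and shut, and the axes are right-handed (so a half turn about x gives the same grasp; the last joint's range is limited). The gripper opens to 85 mm and grips with 20 to 120 N. Pads are 22 mm wide; open, the fingers measure 114 mm over their backs; the gripper's body (76 mm by 85 mm) begins 54 mm behind the grasp point. The pads swing forward as they close: fully open they stand 13 mm farther back than shut.
Start: joints at [-1.45, 0.313, 0.046, 1.304, 0, 1.431], TCP at [0.148, -0.556, 0.196] pointing down, gripper open.
Joint ranges: [-2.76, 2.76], [-0.86, 1.69], [-1.03, 1.26], [-2.2, 2.34], [-1.47, 1.5], [-3.14, 3.14]. Speed limits (rad/s): [2.57, 2.57, 3.14, 3.14, 3.14, 3.14].

## Interface

Orientations are given as a unit quaternion [w, x, y, z].
In Python, from workcell import get_state, viewer, job, env gives the robot as it stands.
- The arm moves only by the tool send_rows, never from a script. Its argument "plan" is a list of rows, each a list of 6 numbers: the shift along the tool's x, y, z in mm, then the turn, a rotation vector about the tool's x, y, z in degrees. A call has exactly 10 rows; each row is the pose to reach, as a shift and turn from the pose commanded when the call began, along the tool's axes at that moment; what a row does not reach only later rows make up. A row lasts 1/8 s, in which the tool goes at most 62.5 mm and 10.7 degrees, less where a joint would pass 70% of its speed; a pose out of reach is approached as far as the arm can. A call with a gripper value outside its range is refused whole. "claw" is the finger opening in mm, from 0 to 85.4, set as the call begins (left out, the last holds). The fingers move at their own pace and stop on an object; "newtons" is the grip in N (left out, the last holds). Time passes only in rows, so rows that repeat a pose let the fingers close, or fill a call up. It gives the time, the measured TCP pose, the force and the opening at its end, in the units of the state.
- get_state(): the state, without advancing time (a new reading comes with each control period).
- viewer.read_camera(name): name is "side" or "top"; returns a dict with "frame" (384x512x3 uint8, blue, green, red), "mtx" (3x3 intrinsics, pixels), "rvec" (rotation vector, rad) and "tvec" (3), from world to camera coordinates, as OpenCV has them. Camera axes: x right, y down, z forward; pixel columns grow to the right and rows downward; lengths in m; the calibration is good to about 2 mm. A picture is of the moment at which its call begins. There is no depth.
- job.hand_in(): hands the job in, once; it reports no verdict.
The state is a dict: "clock": time; "joint_pos": joint angles; "qvel": joint speeds; "tau": joint torques, N m; "tcp_pos": TCP position; "orientation": TCP orientation; "wrist_force": force on the tool from outside, world axes, zero at the start; "ft_torque": the same for the moment, N m; "finger_gap": finger opening in m.
Only numpy, scipy, OpenCV 4.12 (cv2) and the standard library are available. Lean on these libraries where they do the work, as an engineer would, in place of code of your own. Each camera call takes 0.05 s, during which the arm holds its last target.

## Task

Gather every grey pipe elbow lying on the cardboard into the blue scoop tray, and once they are all in it tip the whole load into the feeder's hopper. Set the emptied tray back down flat in the middle of its green mat, and only then twist the red start key clockwise to its stop and let it spring back. Leave the brass nipples and the other things on the bench where they are; should an elbow go astray after the tipping began, put it in the hopper before you set the feeder going.

Things in the scene. Friction and masses are not known exactly. Their poses are not given: they have to be found in the camera images.
- feeder: Yellow counting feeder fixed to the bench: an open square hopper (256 mm square outside, rim 110 mm above the bench) with a grey console, 110 mm (x) x 250 mm (y) x 85 mm high, joined to the side that faces the robot (the feeder's own -x). Origin: on the bench under the middle of the hopper, z up. Place and yaw vary.
- hopper_mouth (a point): Centre of the hopper's mouth, at rim height (110 mm above the bench); axes as the feeder's. The hopper's aluminium walls slope inwards from a 240 mm square mouth to a 140 mm square floor 30 mm above the bench.
- key (a joint): Angle (rad) of the red spring-return start key on top of the console: 0 at rest, growing clockwise seen from above, to a hard stop at 1.2. A spring pulls it back to 0 when let go (0.015 N m at rest, rising to 0.135 N m at the stop).
- tray: Loose blue plastic scoop tray, 200 mm long (own x) x 190 mm wide (own y), about 0.18 kg. Origin: centre of its underside, z up. Walls and floor 4 mm thick; rear wall (x = -100 mm) and side walls 55 mm high. At x = +50 mm the flat floor turns into a ramp that rises to a lip 26 mm high at x = +100 mm; parts pour out over it, towards +x.
- tray_grip (a point): Point in the tray's black handle: a flat blade 10 mm thick and 60 mm wide (along y) on the middle of the rear wall, leaning 35 degrees backwards, from x = -97, z = 40 mm up to x = -131, z = 89 mm in the tray's frame. This point lies mid-thickness, 20 mm from the top edge (x = -120, y = 0, z = 73 mm); axes as the tray's.
- mat: Green rest mat fixed to the bench, 240 mm (own x) x 230 mm (own y), 4 mm thick; the tray starts on it. Origin: centre of its underside, on the bench. Its own x points about the way the tray's does.
- sheet: Cardboard sheet fixed to the bench, 300 x 200 mm, 3 mm thick, on which the elbows start. Origin: centre of its underside.
- elbow1: Grey plastic 90-degree pipe elbow, about 30 g, may be absent. Two round arms, 32 mm in diameter, meet at a right angle, filling a 54 x 54 x 32 mm box; origin: the box's centre, z square to both arms. Arm axes run from the corner (-11, -11, 0) mm to the open ends (27, -11, 0) and (-11, 27, 0) mm. Starts lying flat, origin 16 mm above the sheet.
- elbow2: Grey plastic 90-degree pipe elbow, about 30 g, may be absent. Two round arms, 32 mm in diameter, meet at a right angle, filling a 54 x 54 x 32 mm box; origin: the box's centre, z square to both arms. Arm axes run from the corner (-11, -11, 0) mm to the open ends (27, -11, 0) and (-11, 27, 0) mm. Starts lying flat, origin 16 mm above the sheet.
- elbow3: Grey plastic 90-degree pipe elbow, about 30 g, may be absent. Two round arms, 32 mm in diameter, meet at a right angle, filling a 54 x 54 x 32 mm box; origin: the box's centre, z square to both arms. Arm axes run from the corner (-11, -11, 0) mm to the open ends (27, -11, 0) and (-11, 27, 0) mm. Starts lying flat, origin 16 mm above the sheet.
- elbow4: Grey plastic 90-degree pipe elbow, about 30 g, may be absent. Two round arms, 32 mm in diameter, meet at a right angle, filling a 54 x 54 x 32 mm box; origin: the box's centre, z square to both arms. Arm axes run from the corner (-11, -11, 0) mm to the open ends (27, -11, 0) and (-11, 27, 0) mm. Starts lying flat, origin 16 mm above the sheet.
- elbow5: Grey plastic 90-degree pipe elbow, about 30 g, may be absent. Two round arms, 32 mm in diameter, meet at a right angle, filling a 54 x 54 x 32 mm box; origin: the box's centre, z square to both arms. Arm axes run from the corner (-11, -11, 0) mm to the open ends (27, -11, 0) and (-11, 27, 0) mm. Starts lying flat, origin 16 mm above the sheet.
- nipple1: Bystander: brass hexagon pipe nipple, 34 mm across, 45 mm tall. Origin: centre of its underside.
- nipple2: Bystander: brass hexagon pipe nipple, 40 mm across, 45 mm tall. Origin: centre of its underside.
- nipple3: Bystander: brass hexagon pipe nipple, 34 mm across, 45 mm tall. Origin: centre of its underside.
- tape: Bystander: yellow roll of tape lying flat, 90 mm across, 40 mm tall. Origin: centre of its underside.
- jar: Bystander: white jar, 56 mm across, 70 mm tall. Origin: centre of its underside.
- key_grip (a point): Point on the start key's vertical axis, 120 mm above the bench, in its upright grip bar. The bar is 44 mm long (along this point's x), 12 mm thick (along its y) and spans 96 to 134 mm above the bench; under it is a round hub, 40 mm across. The point turns with the key.
Not all that is in view belongs to the job. What is shaped like the elbow4 but purple or turquoise is not meant.

How it is judged:
By the outcome, as a careful person would: the job done as asked, in the order asked, and still so for the second after the job is handed in, with the robot touching nothing.
Of elbow1, elbow2, elbow3, elbow4, elbow5 only 3 to 5 are there at a start; the rules pass over those that are not, and their reading is None.
At some moment in a run one of elbow1, elbow2, elbow3, elbow4, elbow5 may be knocked a few centimetres aside while the robot is not near it.
It also fails if it takes over 208 s, if anything falls off the work surface, if the arm or the gripper's body presses on something with over 40 N, if the wrist force passes 120 N, or if a joint passes its speed limit or range.

## Working session

There is one attempt and no reset: what is moved stays moved. The work goes in short steps, Python scripts to look and compute and a tool call to move; the robot and the scene stay as the last step left them, time stands still between calls to the robot, and variables do not carry over. Pictures are saved under pics/ and viewed, and the job is handed in when it is done.

Besides the shell and the picture viewer there is one more tool, called after ">>>" by a JSON object that holds its "name" and its "arguments", one argument or row to a line. send_rows: Moves the arm, as the interface text tells. Its arguments: {"type":"object","properties":{"plan":{"type":"array"},"claw":{"type":"number"},"newtons":{"type":"number"}},"required":["plan"]}

```bash
ls; mkdir -p pics
python3 - <<'E'
from workcell import get_state, viewer, job, env
import cv2
print(get_state()); print(env.grasp_offset)
for n in("side","top"):
    d=viewer.read_camera(n); cv2.imwrite(f"pics/{n}0.png",d["frame"]); print(n,d["mtx"],d["rvec"],d["tvec"])
E
```

```text
pics
{'clock': 0.0, 'joint_pos': array([-1.44958062e+00,  3.13962708e-01,  4.49671356e-02,  1.30358358e+00,
        1.10165920e-05,  1.43118736e+00]), 'qvel': array([ 0.0004441 ,  0.00103259, -0.00010187,  0.00052158,  0.00113271,
        0.00025077]), 'tau': array([-4.05793280e-04, -4.80623996e+01,  2.98534119e+01,  1.92338869e-02,
       -3.36067421e-05,  5.52788876e-06]), 'tcp_pos': array([ 0.14819899, -0.55498152,  0.19472552]), 'orientation': array([ 0.09132398,  0.7011117 ,  0.0925845 , -0.70109231]), 'wrist_force': array([-0.3302028 ,  0.12129684, -0.71975971]), 'ft_torque': array([-0.06991077, -0.0350485 , -0.08700837]), 'finger_gap': 0.08512667459644814}
0.0187
side [[419.04821803   0.         250.40818665]
 [  0.         419.04821803 195.31812215]
 [  0.           0.           1.        ]] [ 2.31575864 -0.28277113  0.10278887] [-0.47091021  0.21420083  0.96695261]
top [[484.96359134   0.         253.1905904 ]
 [  0.         484.96359134 192.07884666]
 [  0.           0.           1.        ]] [ 2.09677406 -2.15721022  0.20669823] [0.11317246 0.54230156 1.19641279]
```

View pics/side0.png

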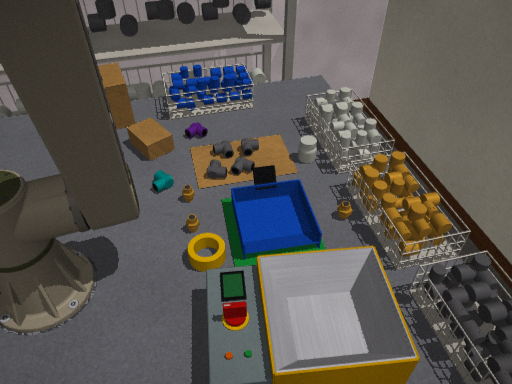

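View pics/top0.png

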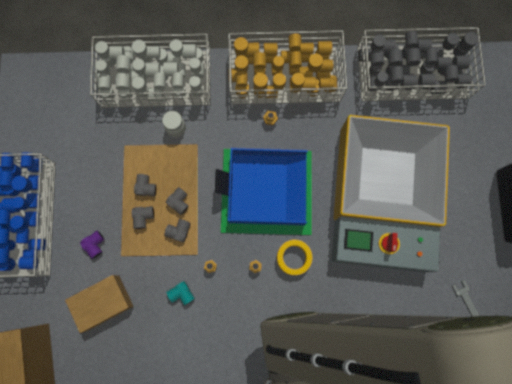

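```bash
cat > h.py <<'E'
from workcell import get_state, viewer, job, env
import cv2, numpy as np
from scipy.spatial.transform import Rotation as R
def cam(n): 
    d=viewer.read_camera(n); d["R"]=cv2.Rodrigues(d["rvec"])[0]; d["C"]=-d["R"].T@np.ravel(d["tvec"]); return d
def plane(d,uv,z):
    uv=np.atleast_2d(np.array(uv,float)); p=np.c_[uv,np.ones(len(uv))]@np.linalg.inv(d["mtx"]).T@d["R"]
    t=(z-d["C"][2])/p[:,2]; return d["C"]+p*t[:,None]
def proj(d,P): return cv2.projectPoints(np.atleast_2d(np.array(P,float)),d["rvec"],d["tvec"],d["mtx"],None)[0].reshape(-1,2)
def crop(d,x0,y0,x1,y1,k,name): cv2.imwrite("pics/"+name+".png",cv2.resize(d["frame"][y0:y1,x0:x1],None,fx=k,fy=k,interpolation=cv2.INTER_CUBIC))
def tri(d1,uv1,d2,uv2):
    P=[d["mtx"]@np.c_[d["R"],np.ravel(d["tvec"])] for d in(d1,d2)]
    X=cv2.triangulatePoints(P[0],P[1],np.array(uv1,float).reshape(2,1),np.array(uv2,float).reshape(2,1)).ravel(); return X[:3]/X[3]
def Rt(q): return R.from_quat(np.roll(q,-1))
E
python3 - <<'E'
from h import *
t=cam("top"); print(t["C"])
for n,uv,z in [("sheet",[(122,145),(198,145),(198,255),(122,255)],.003),("mat",[(222,149),(312,151),(312,234),(221,233)],.004),("rim",[(348,117),(449,124),(447,224),(340,215)],.11),("key",[(391,242)],.12),("elb",[(145,186),(177,200),(142,217),(178,230)],.02),("handle",[(222,180)],.08),("tray rim",[(230,149),(306,151),(307,223),(228,222)],.05),("nip",[(271,118),(210,267),(255,267)],.045),("tape",[(295,258)],.04),("jar",[(173,122)],.07)]:
    print(n,plane(t,uv,z).round(3).tolist())
crop(t,110,135,320,265,3.8,"c1"); crop(t,325,105,465,275,3.5,"c2")
s=cam("side"); crop(s,180,120,330,260,4,"c3");crop(s,200,240,420,384,3.6,"c4")
E
```

```text
[0.31467314 0.11041696 1.27557495]
sheet [[0.694, 0.45, 0.003], [0.689, 0.243, 0.003], [0.392, 0.246, 0.003], [0.397, 0.443, 0.003]]
mat [[0.675, 0.178, 0.004], [0.663, -0.066, 0.004], [0.438, -0.054, 0.004], [0.447, 0.185, 0.004]]
rim [[0.72, -0.146, 0.11], [0.695, -0.399, 0.11], [0.442, -0.368, 0.11], [0.472, -0.111, 0.11]]
key [[0.402, -0.226, 0.12]]
elb [[0.575, 0.382, 0.02], [0.535, 0.298, 0.02], [0.493, 0.389, 0.02], [0.456, 0.295, 0.02]]
handle [[0.573, 0.176, 0.08]]
tray rim [[0.662, 0.155, 0.05], [0.651, -0.043, 0.05], [0.462, -0.037, 0.05], [0.47, 0.164, 0.05]]
nip [[0.745, 0.045, 0.045], [0.358, 0.211, 0.045], [0.355, 0.099, 0.045]]
tape [[0.375, -0.003, 0.04]]
jar [[0.733, 0.301, 0.07]]
```

View pics/c1.png

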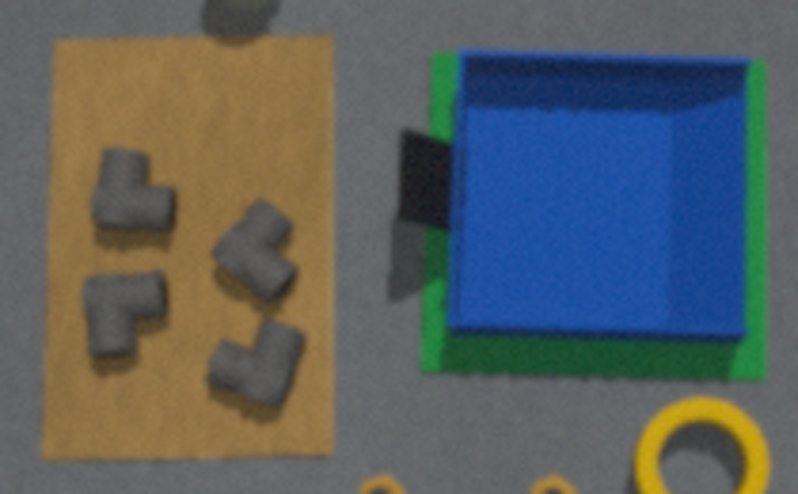

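View pics/c2.png

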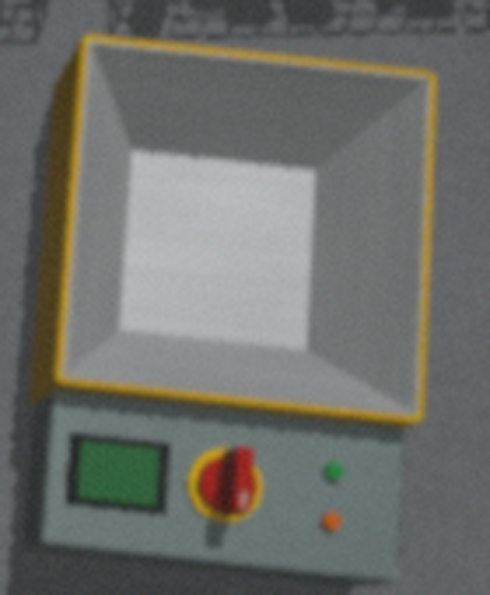

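View pics/c3.png

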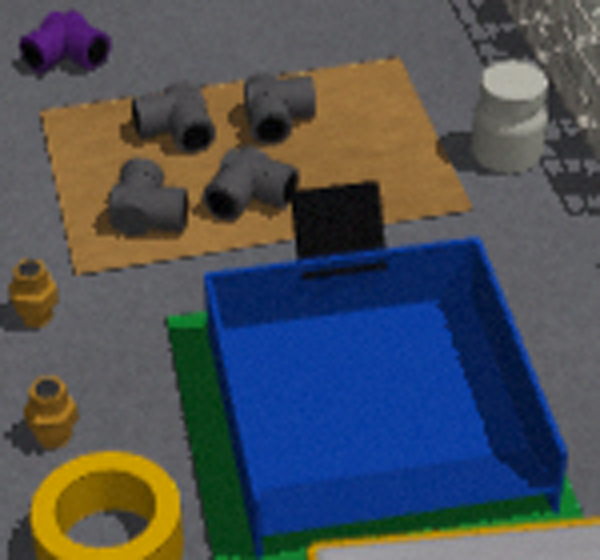

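View pics/c4.png

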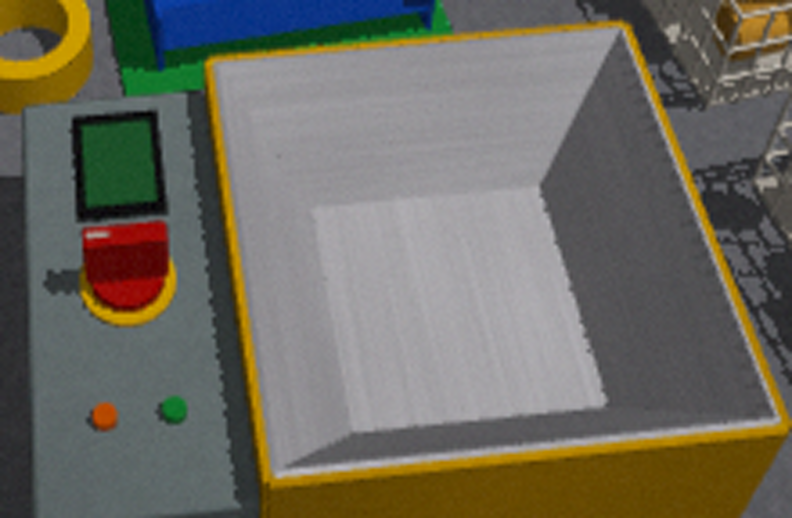

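```bash
cat >> h.py <<'E'
def elbows(d,name=None,zc=.022,roi=(100,130,320,270)):
    x0,y0,x1,y1=roi; k=4
    im=cv2.resize(d["frame"][y0:y1,x0:x1],None,fx=k,fy=k,interpolation=cv2.INTER_CUBIC)
    hsv=cv2.cvtColor(cv2.GaussianBlur(im,(5,5),0),cv2.COLOR_BGR2HSV)
    sh=np.array([[.69,.445,.003],[.69,.243,.003],[.394,.243,.003],[.394,.445,.003]])
    roi_m=np.zeros(hsv.shape[:2],np.uint8); cv2.fillPoly(roi_m,[((proj(d,sh)-[x0,y0])*k).astype(np.int32)],255)
    m=((hsv[...,1]<80)&(hsv[...,2]<130)).astype(np.uint8)*255 & roi_m
    m=cv2.morphologyEx(m,cv2.MORPH_OPEN,np.ones((7,7)))
    out=[]
    for c in cv2.findContours(m,cv2.RETR_EXTERNAL,cv2.CHAIN_APPROX_NONE)[0]:
        if cv2.contourArea(c)<2500: continue
        P=(plane(d,(c.reshape(-1,2)+.5)/k-.5+[x0,y0],zc)[:,:2]*1000).astype(np.float32)
        (cx,cy),(w,h),a=cv2.minAreaRect(P)
        M=cv2.moments(P.reshape(-1,1,2)); g=np.array([M["m10"]/M["m00"],M["m01"]/M["m00"]])
        dd=np.array([cx,cy])-g   # points to open quadrant
        # choose quadrant
        best=max([a+90*i for i in range(4)],key=lambda t:np.dot(dd,[np.cos(np.radians(t+45)),np.sin(np.radians(t+45))]))
        out.append((round(cx/1000,4),round(cy/1000,4),round((best+180)%360-180,1),round(w,1),round(h,1),M["m00"]))
        T=np.radians(best); Rm=np.array([[np.cos(T),-np.sin(T)],[np.sin(T),np.cos(T)]])
        q=[np.r_[([cx,cy]+Rm@np.array(v))/1000,zc] for v in[(27,-11),(-11,-11),(-11,27)]]
        cv2.polylines(im,[((proj(d,q)-[x0,y0]+.5)*k).astype(np.int32)],False,(0,0,255),1)
    if name: cv2.imwrite("pics/"+name+".png",im[:,:800])
    return out
def down(a): 
    a=np.radians(a); c,s=np.cos(a),np.sin(a); return R.from_matrix(np.array([[0,c,s],[0,s,-c],[-1,0,0]]))
def go(p,rot,st=None):
    st=st or get_state(); r0=Rt(st["orientation"])
    sh=r0.inv().apply(np.array(p)-st["tcp_pos"])*1000; rv=(r0.inv()*rot).as_rotvec(degrees=True)
    print("shift mm",sh.round(1).tolist(),"rot deg",rv.round(1).tolist())
E
python3 - <<'E'
from h import *
t=cam("top")
for e in elbows(t,"e1"): print(e)
st=get_state(); print(Rt(st["orientation"]).as_matrix().round(3))
print(cv2.__version__)
E
```

```text
(0.4596, 0.2981, -21.4, 56.8, 55.8, 2367.993897017557)
(0.4927, 0.3878, -176.3, 56.7, 55.8, 2375.1520270677283)
(0.5338, 0.2926, -131.0, 57.4, 54.6, 2366.398249643389)
(0.5792, 0.3826, -94.2, 55.9, 57.1, 2389.321585330181)
[[-0.     0.258 -0.966]
 [ 0.001 -0.966 -0.258]
 [-1.    -0.001 -0.   ]]
4.12.0
```

View pics/e1.png

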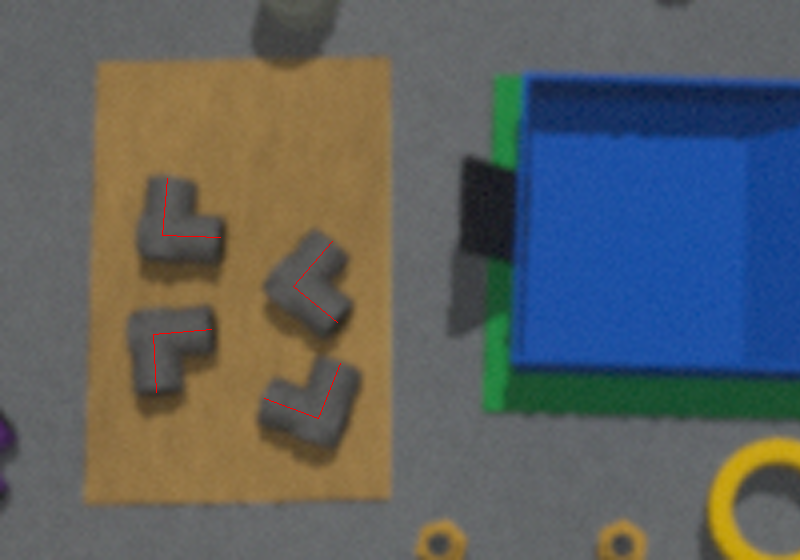

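Run:
```python
from h import *
go((.5,-.15,.25),down(-3))
go((.5,-.15,.25),down(0))
```

```text
shift mm [-54.5, -300.9, -444.4] rot deg [-72.1, -0.0, 0.0]
shift mm [-54.5, -300.9, -444.4] rot deg [-75.1, -0.0, 0.0]
```

>>> {"name": "send_rows", "arguments": {
  "plan": [
    [-50,-30,-45,-10,0,0],
    [-55,-60,-90,-20,0,0],
    [-55,-90,-133,-30,0,0],
    [-55,-120,-178,-38,0,0],
    [-55,-150,-222,-46,0,0],
    [-55,-180,-266,-54,0,0],
    [-55,-210,-311,-62,0,0],
    [-55,-240,-355,-70,0,0],
    [-55,-270,-400,-75,0,0],
    [-55,-301,-444,-75,0,0]
  ],
  "claw": 60,
  "newtons": 40
}}

```text
clock: 1.5
tcp_pos: [0.5007, -0.1488, 0.2506]
orientation: [-0.5, -0.5, -0.5, 0.5]
wrist_force: [0.3, -0.2, -0.6]
finger_gap: 0.0601
```

```bash
cat >> h.py <<'E'
def gpt(e,arm,s=18):
    T=np.radians(e[2]); Rm=np.array([[np.cos(T),-np.sin(T)],[np.sin(T),np.cos(T)]])
    v=(s,-11) if arm=="x" else (-11,s); p=np.array(e[:2])+Rm@np.array(v)/1000
    a=e[2]+(90 if arm=="x" else 0); return p,a
E
python3 - <<'E'
from h import *
st=get_state(); print(st["clock"],st["joint_pos"].round(2),st["tcp_pos"],st["finger_gap"])
p,a=gpt((0.4596, 0.2981, -21.4),"x"); print(p,a)
go((*p,.12),down(a))
E
```

```text
1.5 [-0.44  0.2   0.03  1.4  -0.    1.13] [ 0.50066739 -0.148834    0.2506209 ] 0.06010869451737258
[0.47234536 0.2812906 ] 68.6
shift mm [130.4, -28.5, -430.2] rot deg [-68.6, 0.0, -0.0]
```

>>> {"name": "send_rows", "arguments": {
  "plan": [
    [0,-3,-43,-7,0,0],
    [0,-6,-90,-15,0,0],
    [0,-9,-140,-23,0,0],
    [10,-12,-190,-31,0,0],
    [40,-16,-240,-39,0,0],
    [70,-19,-290,-47,0,0],
    [100,-22,-340,-55,0,0],
    [120,-25,-390,-62,0,0],
    [130,-28,-430,-68.6,0,0],
    [130,-28,-430,-68.6,0,0]
  ]
}}

```text
clock: 2.75
tcp_pos: [0.4708, 0.2818, 0.1192]
orientation: [0.694, 0.13, 0.696, -0.13]
wrist_force: [-0.6, -0.8, 0.3]
finger_gap: 0.06
```

Run:
```python
from h import *
st=get_state(); print(st["clock"],st["joint_pos"].round(2),st["tcp_pos"],st["finger_gap"])
t=cam("top");s=cam("side")
for e in elbows(t): print(e)
crop(t,110,135,320,265,3.8,"g1"); crop(s,150,80,330,260,3.3,"g1s")
p,a=gpt((0.4596, 0.2981, -21.4),"x"); print(p,a)
go((*p,.006),down(a))
```

```text
2.75 [ 0.39  0.3  -0.16  1.11  0.    0.76] [0.47078827 0.28178634 0.11923547] 0.05997189966625617
(0.4619, 0.4303, -88.8, 135.7, 25.0, 1854.2189306369983)
(0.5506, 0.3248, -58.1, 353.5, 87.0, 14225.700611500302)
[0.47234536 0.2812906 ] 68.6
shift mm [114.4, 1.8, -0.0] rot deg [-0.1, -0.0, 0.1]
```

View pics/g1.png

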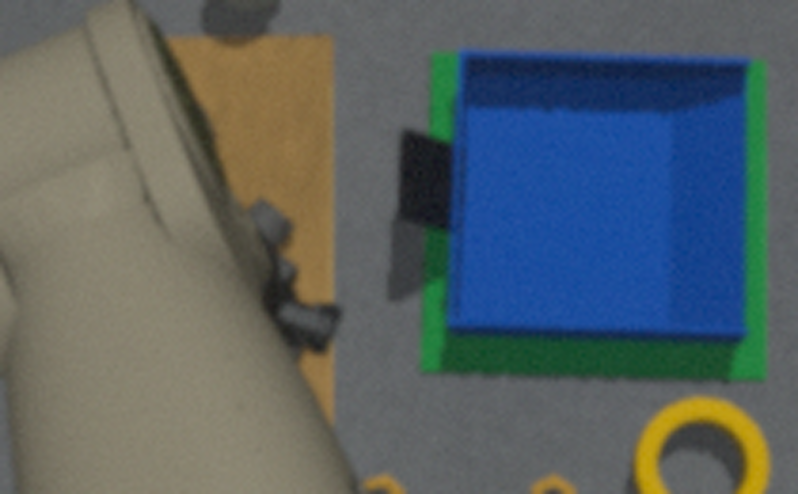

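View pics/g1s.png

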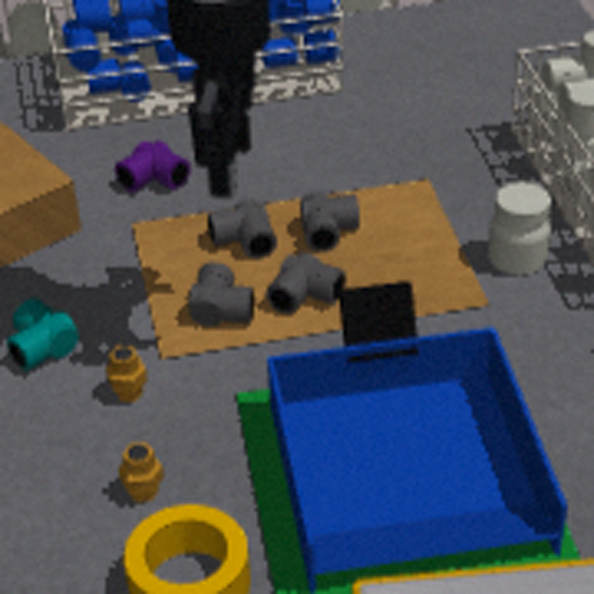

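>>> {"name": "send_rows", "arguments": {
  "plan": [
    [15,2,0,0,0,0],
    [30,2,0,0,0,0],
    [45,2,0,0,0,0],
    [60,2,0,0,0,0],
    [75,2,0,0,0,0],
    [88,2,0,0,0,0],
    [98,2,0,0,0,0],
    [106,2,0,0,0,0],
    [112,2,0,0,0,0],
    [113,2,0,0,0,0]
  ]
}}

```text
clock: 4.1
tcp_pos: [0.4727, 0.2815, 0.0072]
orientation: [0.695, 0.132, 0.695, -0.132]
wrist_force: [0.0, 0.6, 0.8]
finger_gap: 0.0602
```

>>> {"name": "send_rows", "arguments": {
  "plan": [
    [0,0,0,0,0,0],
    [0,0,0,0,0,0],
    [0,0,0,0,0,0],
    [0,0,0,0,0,0],
    [-2,0,0,0,0,0],
    [-15,0,0,0,0,0],
    [-40,0,0,0,0,0],
    [-70,0,0,0,0,0],
    [-100,0,0,0,0,0],
    [-120,0,0,0,0,0]
  ],
  "claw": 5,
  "newtons": 40
}}

```text
clock: 5.35
tcp_pos: [0.4736, 0.2819, 0.1303]
orientation: [0.696, 0.132, 0.694, -0.131]
wrist_force: [-0.5, -0.8, -0.6]
finger_gap: 0.0047
```

Run:
```python
from h import *
st=get_state(); print(st["clock"],st["joint_pos"].round(2),st["tcp_pos"],st["finger_gap"],st["wrist_force"])
s=cam("side")
crop(s,150,80,330,260,3.3,"g2s")
print("above tray"); go((.62,.10,.13),down(10))
go((.62,.10,.07),down(10))
```

```text
5.35 [ 0.39  0.29 -0.14  1.13 -0.    0.77] [0.47358707 0.28192242 0.13026752] 0.004652336531159318 [-0.50678399 -0.84824037 -0.58356888]
above tray
shift mm [3.1, -116.8, 201.9] rot deg [58.5, 0.1, -0.4]
shift mm [63.1, -117.0, 201.6] rot deg [58.5, 0.1, -0.4]
```

View pics/g2s.png

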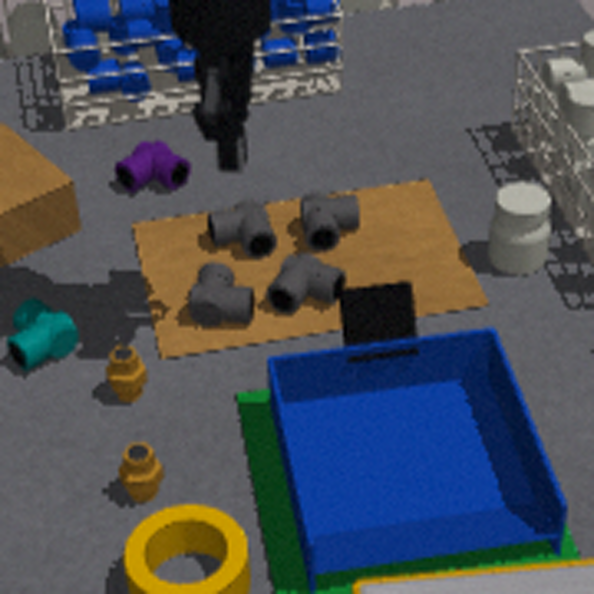

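Run:
```python
from h import *
s=cam("side")
print((proj(s,[(.4736,.2819,.130),(.4736,.2819,.025)])-[150,80])*3.3)
p=[(0.4596, 0.2981, .019),(*gpt((0.4596, 0.2981, -21.4),"x")[0],.019)]
print((proj(s,p)-[150,80])*3.3)
```

```text
[[237.06732404 201.46199213]
 [244.23678712 297.91863021]]
[[225.82429263 294.27279078]
 [243.36521035 303.74740654]]
```

Run:
```python
from h import *
s=cam("side"); st=get_state(); print(st["clock"],st["tcp_pos"],st["joint_pos"].round(3),st["finger_gap"])
im=cv2.resize(s["frame"][70:180,170:290],None,fx=5,fy=5,interpolation=cv2.INTER_CUBIC)
im=np.clip(im.astype(float)*1.8,0,255).astype(np.uint8)
ra=Rt(st["orientation"])
for x in(0,-.0187,-.05):
    u=(proj(s,st["tcp_pos"]+ra.apply([x,0,0]))[0]-[170,70]+.5)*5; cv2.circle(im,tuple(u.astype(int)),3,(0,0,255),-1)
cv2.imwrite("pics/z1.png",im)
```

```text
5.5 [0.47388589 0.28204364 0.12928323] [ 0.391  0.293 -0.146  1.128 -0.     0.766] 0.004985255358208715
```

View pics/z1.png

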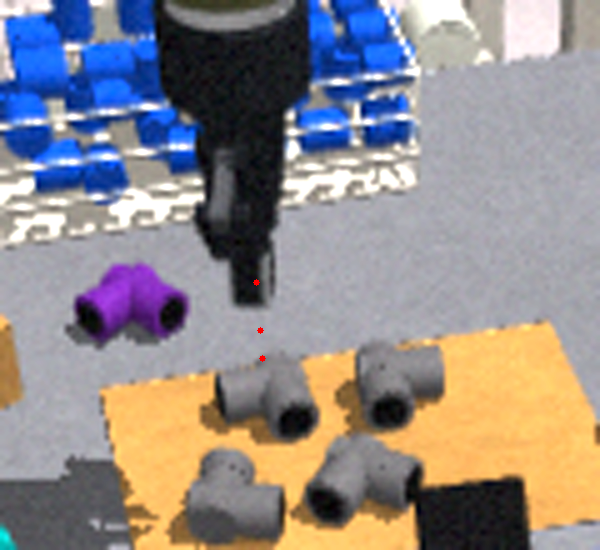

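Run:
```python
from h import *
s=cam("top"); st=get_state()
x0,y0=130,130
im=cv2.resize(s["frame"][y0:y0+120,x0:x0+120],None,fx=5,fy=5,interpolation=cv2.INTER_CUBIC)
im=np.clip(im.astype(float)*1.8,0,255).astype(np.uint8)
ra=Rt(st["orientation"])
for x in(0,-.0187,-.036,-.05):
    u=(proj(s,st["tcp_pos"]+ra.apply([x,0,0]))[0]-[x0,y0]+.5)*5; cv2.circle(im,tuple(u.astype(int)),3,(0,0,255),-1);print(u)
cv2.imwrite("pics/z2.png",im)
```

```text
[237.61095514 442.24055086]
[231.66698766 436.9894575 ]
[225.99427609 431.97800039]
[221.2759632  427.80968998]
```

View pics/z2.png

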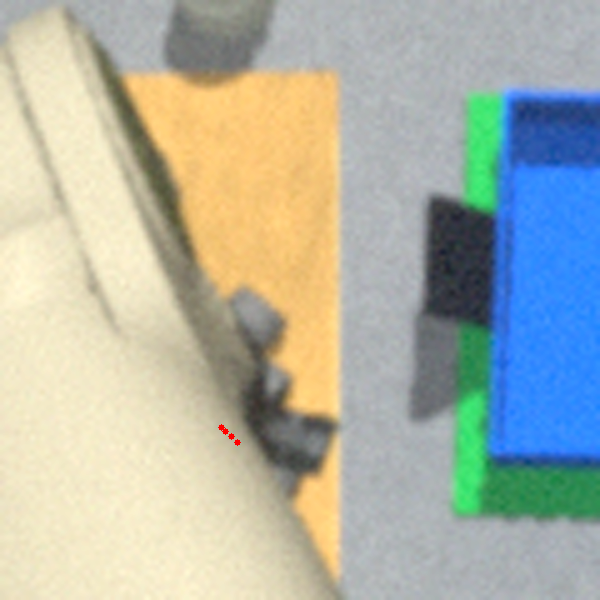

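```bash
python3 - <<'E'
from h import *
s=cam("side"); t=cam("top"); print(s["C"],t["C"])
print(proj(s,plane(t,[(348,117),(449,124),(447,224),(340,215)],.11)))
print(proj(s,plane(t,[(122,145),(198,145),(198,255),(122,255)],.003)))
# start pic: where was gripper?
E
cat > /dev/null
```

```text
[ 0.33846923 -0.65109569  0.81495323] [0.31467314 0.11041696 1.27557495]
[[371.7330488  245.67776889]
 [422.80541786 359.21980868]
 [276.72118867 377.00278781]
 [256.04192339 255.37360028]]
[[279.8948805  133.10170838]
 [297.78471782 172.32831978]
 [198.73177672 188.6617879 ]
 [191.36183324 147.88177745]]
```

>>> {"name": "send_rows", "arguments": {
  "plan": [
    [-10,-12,20,6,0,0],
    [-20,-24,40,12,0,0],
    [-20,-36,60,18,0,0],
    [-20,-48,80,24,0,0],
    [-20,-60,100,30,0,0],
    [-20,-72,120,36,0,0],
    [-20,-84,140,42,0,0],
    [-20,-96,160,48,0,0],
    [-20,-107,180,54,0,0],
    [-20,-117,202,58,0,0]
  ],
  "claw": 30
}}

```text
clock: 6.9
tcp_pos: [0.6175, 0.0982, 0.146]
orientation: [0.543, 0.452, 0.544, -0.453]
wrist_force: [0.4, -0.0, -0.0]
finger_gap: 0.0301
```

Run:
```python
from h import *
st=get_state(); print(st["clock"],st["tcp_pos"],st["joint_pos"].round(3),st["finger_gap"])
ra=Rt(st["orientation"])
for n,x0,y0,w,h,k in(("side",180,60,160,120,5),("top",170,110,160,120,5)):
    s=cam(n)
    im=cv2.resize(s["frame"][y0:y0+h,x0:x0+w],None,fx=k,fy=k,interpolation=cv2.INTER_CUBIC)
    im=np.clip(im.astype(float)*1.8,0,255).astype(np.uint8)
    for x in(0,-.0187,-.05):
        u=(proj(s,st["tcp_pos"]+ra.apply([x,0,0]))[0]-[x0,y0]+.5)*k; cv2.circle(im,tuple(u.astype(int)),3,(0,0,255),-1);print(u)
    cv2.imwrite(f"pics/z3{n}.png",im)
```

```text
6.9 [0.61750912 0.09816565 0.14602419] [ 0.029  0.43   0.096  1.239 -0.     1.419] 0.030135055582900437
[565.43907894 551.60271433]
[567.67322166 522.20273209]
[571.54130379 471.30108434]
[414.17354842 228.58804503]
[414.29115915 218.21934976]
[414.49667033 200.10125202]
```

View pics/z3side.png

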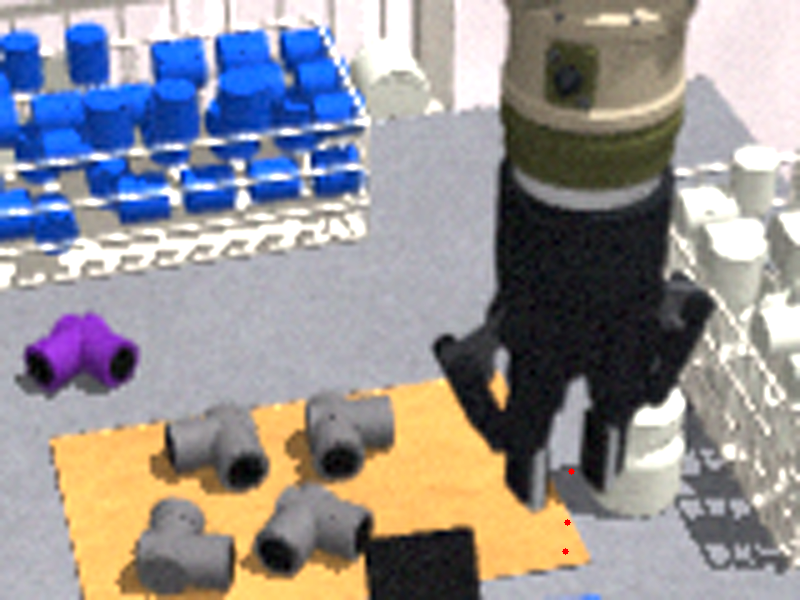

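View pics/z3top.png

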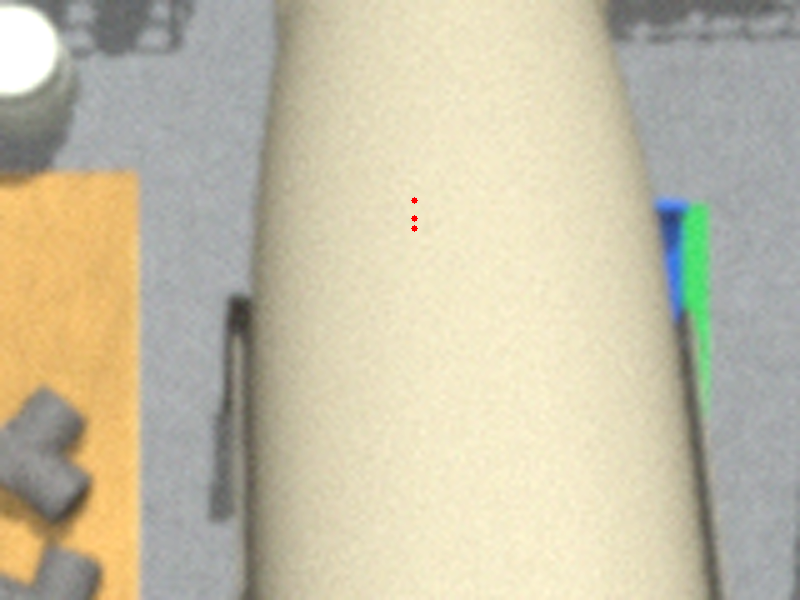

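Run:
```python
from h import *
p,a=gpt((0.4596, 0.2981, -21.4),"x"); print(p,a)
go((*p,.12),down(a))
```

```text
[0.47234536 0.2812906 ] 68.6
shift mm [26.0, -110.8, -207.6] rot deg [-58.2, -0.0, 0.1]
```

>>> {"name": "send_rows", "arguments": {
  "plan": [
    [0,-12,-22,-6,0,0],
    [0,-24,-44,-12,0,0],
    [0,-36,-66,-18,0,0],
    [5,-48,-88,-24,0,0],
    [10,-60,-110,-30,0,0],
    [15,-72,-132,-37,0,0],
    [20,-84,-155,-44,0,0],
    [26,-98,-180,-51,0,0],
    [26,-111,-207.5,-58,0,0],
    [26,-111,-207.5,-58,0,0]
  ],
  "claw": 60
}}

```text
clock: 8.25
tcp_pos: [0.4683, 0.2838, 0.1207]
orientation: [0.694, 0.13, 0.696, -0.13]
wrist_force: [-0.6, 0.3, -0.8]
finger_gap: 0.0599
```

Run:
```python
from h import *
p,a=gpt((0.4596, 0.2981, -21.4),"x"); print(p,a)
go((*p,-.018),down(a))
```

```text
[0.47234536 0.2812906 ] 68.6
shift mm [138.7, -0.7, 5.0] rot deg [0.2, -0.1, 0.1]
```

>>> {"name": "send_rows", "arguments": {
  "plan": [
    [15,0,0,0,0,0],
    [35,0,0,0,0,0],
    [55,0,0,0,0,0],
    [75,0,0,0,0,0],
    [95,0,0,0,0,0],
    [110,0,0,0,0,0],
    [120,0,0,0,0,0],
    [130,0,0,0,0,0],
    [138,0,0,0,0,0],
    [138,0,0,0,0,0]
  ]
}}

```text
clock: 9.5
tcp_pos: [0.4705, 0.2823, -0.0169]
orientation: [0.695, 0.131, 0.695, -0.132]
wrist_force: [-0.0, -0.1, 0.4]
finger_gap: 0.0602
```

```bash
cat >> h.py <<'E'
def look(n,x0,y0,w,h,k,name,g=1.8,mark=True):
    s=cam(n); st=get_state(); ra=Rt(st["orientation"])
    im=cv2.resize(s["frame"][y0:y0+h,x0:x0+w],None,fx=k,fy=k,interpolation=cv2.INTER_CUBIC)
    im=np.clip(im.astype(float)*g,0,255).astype(np.uint8)
    for x in ((0,-.036,-.055) if mark else ()):
        u=(proj(s,st["tcp_pos"]+ra.apply([x,0,0]))[0]-[x0,y0]+.5)*k; cv2.circle(im,tuple(u.astype(int)),2,(0,0,255),-1)
    cv2.imwrite(f"pics/{name}.png",im); return s
E
python3 - <<'E'
from h import *
p,a=gpt((0.4596, 0.2981, -21.4),"x"); print(p,a)
go((*p,-.018),down(a))
look("side",170,90,130,110,6,"z4")
E
```

```text
[0.47234536 0.2812906 ] 68.6
shift mm [1.1, -0.3, 2.1] rot deg [-0.1, -0.0, 0.0]
```

View pics/z4.png

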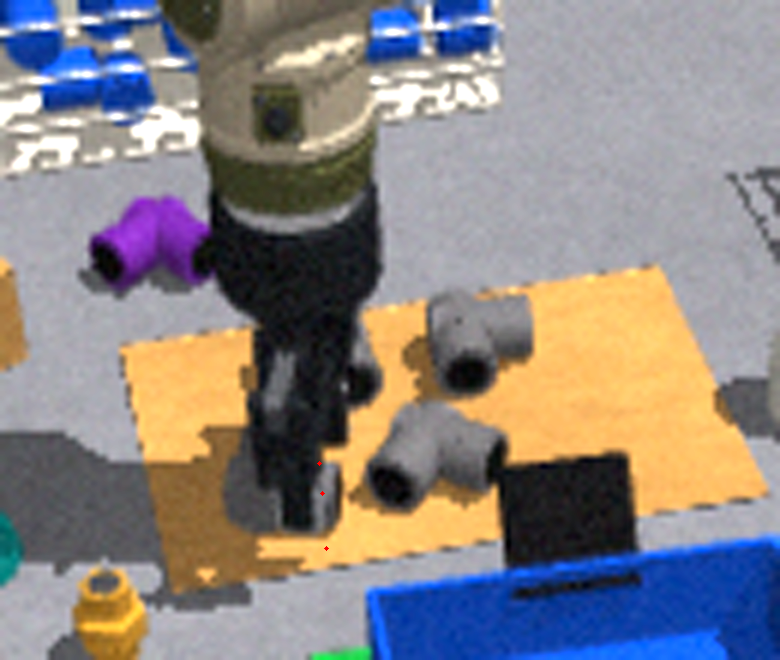

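>>> {"name": "send_rows", "arguments": {
  "plan": [
    [1,0,0,0,0,0],
    [2,0,1,0,0,0],
    [3,0,1,0,0,0],
    [4,0,2,0,0,0],
    [5,0,2,0,0,0],
    [6,0,2,0,0,0],
    [7,0,2,0,0,0],
    [8,0,2,0,0,0],
    [9,0,2,0,0,0],
    [10,0,2,0,0,0]
  ]
}}

```text
clock: 10.8
tcp_pos: [0.4728, 0.2817, -0.0265]
orientation: [0.695, 0.132, 0.695, -0.132]
wrist_force: [0.1, -0.7, -0.2]
finger_gap: 0.0601
```

>>> {"name": "send_rows", "arguments": {
  "plan": [
    [1,0,0,0,0,0],
    [1,0,0,0,0,0],
    [2,0,0,0,0,0],
    [2,0,0,0,0,0],
    [3,0,0,0,0,0],
    [3,0,0,0,0,0],
    [4,0,0,0,0,0],
    [4,0,0,0,0,0],
    [4,0,0,0,0,0],
    [4,0,0,0,0,0]
  ]
}}

```text
clock: 12.05
tcp_pos: [0.4728, 0.2817, -0.0304]
orientation: [0.695, 0.132, 0.695, -0.132]
wrist_force: [-0.2, -0.7, -0.4]
finger_gap: 0.06
```

>>> {"name": "send_rows", "arguments": {
  "plan": [
    [0,0,0,0,0,0],
    [0,0,0,0,0,0],
    [0,0,0,0,0,0],
    [0,0,0,0,0,0],
    [0,0,0,0,0,0],
    [0,0,0,0,0,0],
    [0,0,0,0,0,0],
    [0,0,0,0,0,0],
    [-2,0,0,0,0,0],
    [-4,0,0,0,0,0]
  ],
  "claw": 10,
  "newtons": 40
}}

```text
clock: 13.3
tcp_pos: [0.4724, 0.2816, -0.0268]
orientation: [0.695, 0.131, 0.695, -0.132]
wrist_force: [-0.1, 0.1, -0.4]
finger_gap: 0.031
```

Run:
```python
from h import *
look("side",170,90,130,110,6,"z5")
```

```text
(no output)
```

View pics/z5.png

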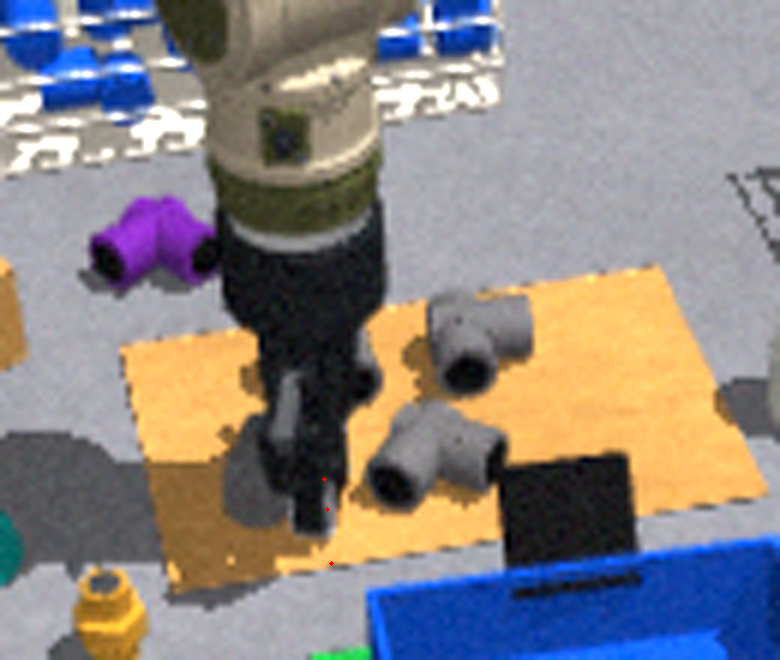

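Run:
```python
from h import *
go((.628,.044,.070),down(90))
```

```text
shift mm [-96.5, -164.4, 231.5] rot deg [-21.5, -0.0, 0.0]
```

>>> {"name": "send_rows", "arguments": {
  "plan": [
    [-15,0,0,0,0,0],
    [-50,0,0,0,0,0],
    [-95,-5,8,0,0,0],
    [-97,-28,38,-3,0,0],
    [-97,-52,73,-7,0,0],
    [-97,-77,108,-11,0,0],
    [-97,-102,143,-15,0,0],
    [-97,-127,178,-19,0,0],
    [-97,-148,208,-21,0,0],
    [-97,-164,231,-21.5,0,0]
  ]
}}

```text
clock: 14.6
tcp_pos: [0.6288, 0.043, 0.0716]
orientation: [0.707, -0.0, 0.707, -0.0]
wrist_force: [0.1, 0.1, -0.6]
finger_gap: 0.0309
```

Run:
```python
from h import *
st=get_state();print(st["finger_gap"],st["tcp_pos"],st["wrist_force"])
t=cam("top")
for e in elbows(t): print(e)
look("side",180,80,160,120,5,"z6")
go((.628,.044,-.016),down(90))
```

```text
0.03088423837192859 [0.62878451 0.0430304  0.07155782] [ 0.07297456  0.08614253 -0.61187659]
(0.4925, 0.3882, -179.0, 56.0, 55.9, 2352.3724282570183)
(0.5345, 0.2928, -128.5, 56.6, 55.1, 2326.5420478498563)
(0.5791, 0.3824, -95.5, 55.9, 56.9, 2387.1610636673868)
shift mm [87.4, 2.2, -2.0] rot deg [-0.1, 0.1, 0.0]
```

View pics/z6.png

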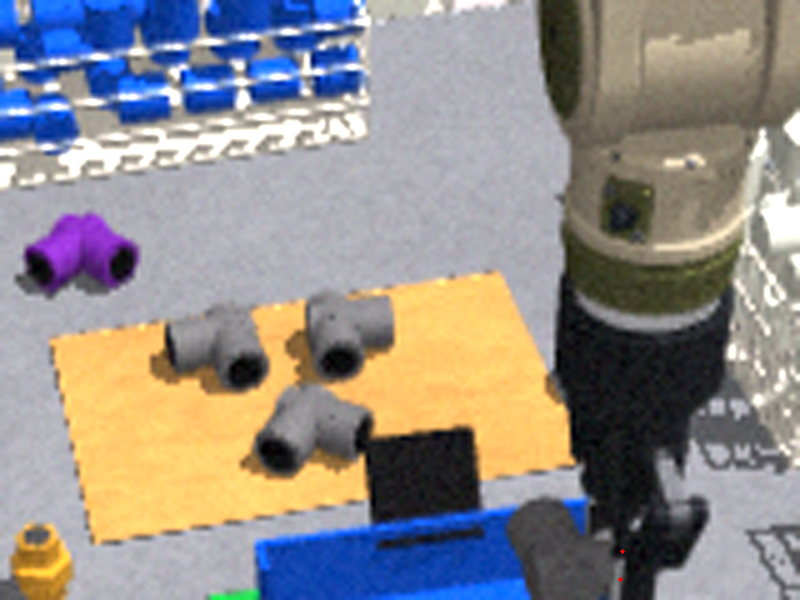

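Elbow A is held (grey at (560,550) in the crop). Lower it and release.

>>> {"name": "send_rows", "arguments": {
  "plan": [
    [15,2,-1,0,0,0],
    [30,2,-1,0,0,0],
    [45,2,-1,0,0,0],
    [58,2,-1,0,0,0],
    [68,2,-1,0,0,0],
    [76,2,-1,0,0,0],
    [81,2,-1,0,0,0],
    [84,2,-1,0,0,0],
    [86,2,-1,0,0,0],
    [86,2,-1,0,0,0]
  ]
}}

```text
clock: 15.95
tcp_pos: [0.6269, 0.0466, -0.0153]
orientation: [0.707, -0.0, 0.707, 0.0]
wrist_force: [0.4, 0.8, 0.4]
finger_gap: 0.0304
```

>>> {"name": "send_rows", "arguments": {
  "plan": [
    [0,0,0,0,0,0],
    [0,0,0,0,0,0],
    [0,0,0,0,0,0],
    [0,0,0,0,0,0],
    [-10,0,0,0,0,0],
    [-30,0,0,0,0,0],
    [-55,0,0,0,0,0],
    [-80,0,0,0,0,0],
    [-105,0,0,0,0,0],
    [-110,0,0,0,0,0]
  ],
  "claw": 52
}}

```text
clock: 17.2
tcp_pos: [0.6284, 0.0465, 0.0973]
orientation: [0.709, -0.0, 0.706, 0.0]
wrist_force: [-0.4, 0.8, -0.4]
finger_gap: 0.052
```

Run:
```python
from h import *
st=get_state();print(st["finger_gap"],st["tcp_pos"],st["wrist_force"],st["joint_pos"].round(2))
look("side",200,120,160,140,5,"z7")
t=cam("top")
for e in elbows(t): print(e)
p,a=gpt((.5345,.2928,-129.5),"y"); print(p,a)
go((*p,.06),down(a+180))
```

```text
0.0519901587255504 [0.62841897 0.04654879 0.09729095] [-0.4231944   0.77833501 -0.42385778] [-0.05  0.46  0.02  1.12 -0.   -0.05]
(0.4933, 0.3876, -174.4, 56.2, 55.7, 2362.1020319373347)
(0.5346, 0.2928, -129.1, 56.8, 54.7, 2331.7377034374513)
(0.5793, 0.3824, -94.7, 56.4, 57.1, 2399.0515434518456)
[0.5553861  0.28983846] -129.5
shift mm [35.1, 243.3, -71.8] rot deg [39.5, 0.1, -0.0]
```

View pics/z7.png

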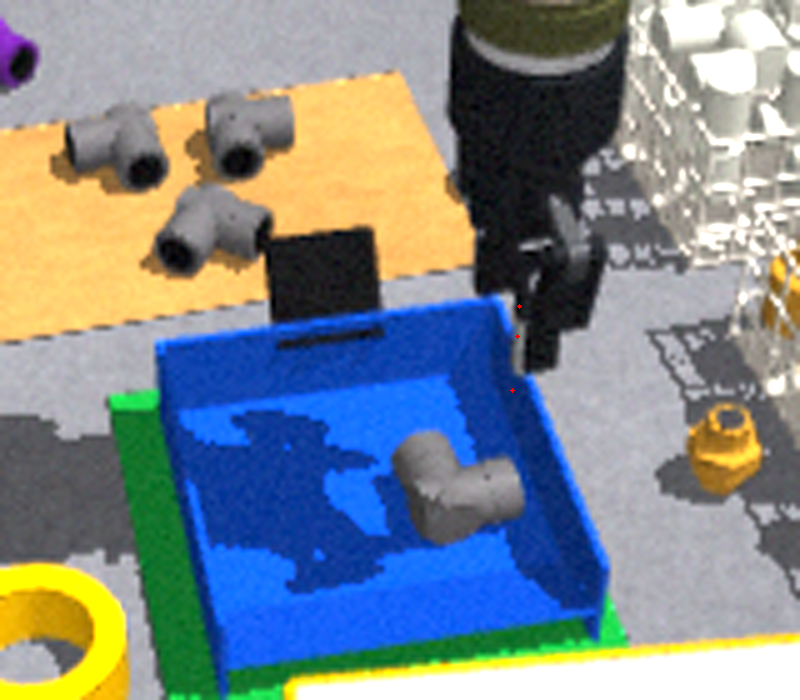

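>>> {"name": "send_rows", "arguments": {
  "plan": [
    [0,10,-5,3,0,0],
    [0,40,-14,7,0,0],
    [0,75,-24,12,0,0],
    [0,110,-34,17,0,0],
    [0,145,-44,22,0,0],
    [0,180,-54,27,0,0],
    [5,210,-63,32,0,0],
    [15,230,-69,36,0,0],
    [30,242,-71,39.5,0,0],
    [40,242,-71,39.5,0,0]
  ],
  "claw": 58
}}

```text
clock: 18.55
tcp_pos: [0.5541, 0.2889, 0.0524]
orientation: [0.665, 0.237, 0.667, -0.239]
wrist_force: [-0.7, -0.1, -0.9]
finger_gap: 0.0584
```

Run:
```python
from h import *
st=get_state();print(st["clock"],st["tcp_pos"],st["joint_pos"].round(2))
s=look("side",180,80,150,120,5,"z8")
p,a=gpt((.5345,.2928,-129.3),"y")
go((*p,-.029),down(a+180))
```

```text
18.55 [0.55405824 0.28888795 0.05237452] [ 0.35  0.48 -0.06  1.03 -0.    1.04]
shift mm [80.2, 2.9, 0.3] rot deg [-0.0, -0.1, 0.2]
```

View pics/z8.png

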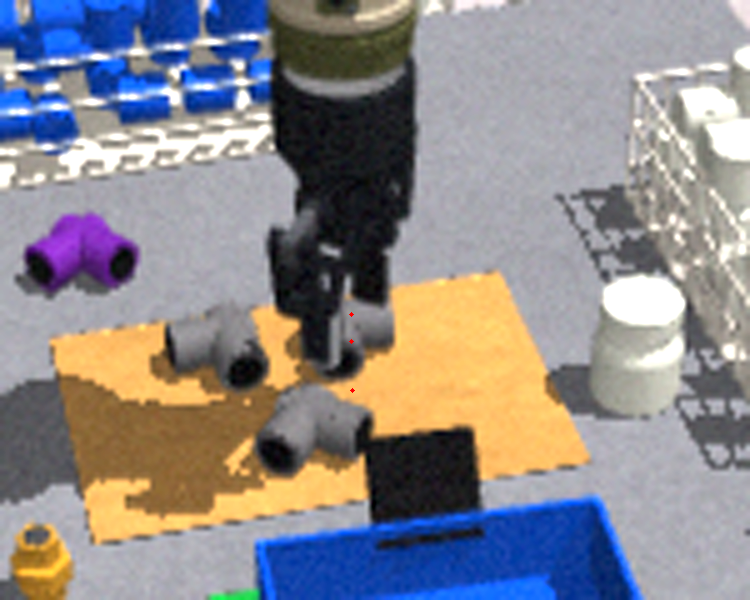

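>>> {"name": "send_rows", "arguments": {
  "plan": [
    [12,2,0,0,0,0],
    [26,2,0,0,0,0],
    [40,2,0,0,0,0],
    [52,2,0,0,0,0],
    [62,2,0,0,0,0],
    [69,2,0,0,0,0],
    [74,2,0,0,0,0],
    [78,2,0,0,0,0],
    [80,2,0,0,0,0],
    [80,2,0,0,0,0]
  ]
}}

```text
clock: 19.85
tcp_pos: [0.5569, 0.2901, -0.0254]
orientation: [0.666, 0.239, 0.666, -0.239]
wrist_force: [0.4, -0.1, 0.3]
finger_gap: 0.058
```

>>> {"name": "send_rows", "arguments": {
  "plan": [
    [0,0,0,0,0,0],
    [0,0,0,0,0,0],
    [0,0,0,0,0,0],
    [0,0,0,0,0,0],
    [0,0,0,0,0,0],
    [-10,0,0,0,0,0],
    [-30,0,0,0,0,0],
    [-55,0,0,0,0,0],
    [-85,0,0,0,0,0],
    [-118,0,0,0,0,0]
  ],
  "claw": 10
}}

```text
clock: 21.1
tcp_pos: [0.5563, 0.2899, 0.0932]
orientation: [0.665, 0.238, 0.666, -0.239]
wrist_force: [0.2, -0.4, -0.3]
finger_gap: 0.0305
```

Run:
```python
from h import *
go((.525,.061,.093),down(90))
```

```text
shift mm [0.3, -196.6, 121.3] rot deg [-39.5, -0.1, 0.0]
```

>>> {"name": "send_rows", "arguments": {
  "plan": [
    [-5,-18,12,-4,0,0],
    [-10,-40,25,-8,0,0],
    [-10,-63,39,-12,0,0],
    [-10,-86,53,-17,0,0],
    [-10,-109,67,-22,0,0],
    [-10,-132,81,-27,0,0],
    [-10,-155,95,-32,0,0],
    [-10,-178,109,-36,0,0],
    [0,-192,119,-39.5,0,0],
    [10,-196,121,-39.5,0,0]
  ]
}}

```text
clock: 22.35
tcp_pos: [0.5257, 0.0611, 0.0825]
orientation: [0.707, 0.001, 0.707, -0.001]
wrist_force: [0.8, 0.1, -0.5]
finger_gap: 0.0304
```

>>> {"name": "send_rows", "arguments": {
  "plan": [
    [15,0,0,0,0,0],
    [30,0,0,0,0,0],
    [45,0,0,0,0,0],
    [60,0,0,0,0,0],
    [73,0,0,0,0,0],
    [83,0,0,0,0,0],
    [91,0,0,0,0,0],
    [96,0,0,0,0,0],
    [98,0,0,0,0,0],
    [98,0,0,0,0,0]
  ]
}}

```text
clock: 23.6
tcp_pos: [0.5259, 0.0619, -0.0153]
orientation: [0.707, -0.0, 0.707, 0.0]
wrist_force: [-0.1, -0.9, -1.5]
finger_gap: 0.0306
```

>>> {"name": "send_rows", "arguments": {
  "plan": [
    [0,0,0,0,0,0],
    [0,0,0,0,0,0],
    [0,0,0,0,0,0],
    [0,0,0,0,0,0],
    [-10,0,0,0,0,0],
    [-30,0,0,0,0,0],
    [-55,0,0,0,0,0],
    [-80,0,0,0,0,0],
    [-110,0,0,0,0,0],
    [-125,0,0,0,0,0]
  ],
  "claw": 52
}}

```text
clock: 24.85
tcp_pos: [0.5268, 0.0619, 0.1119]
orientation: [0.708, -0.0, 0.706, 0.0]
wrist_force: [-0.6, 0.4, 0.3]
finger_gap: 0.0519
```

Run:
```python
from h import *
st=get_state();print(st["finger_gap"],st["tcp_pos"],st["wrist_force"],st["joint_pos"].round(2))
look("side",200,120,160,140,5,"z9")
t=cam("top")
for e in elbows(t): print(e)
p,a=gpt((.5792,.3825,-94.7),"y"); print(p,a)
go((*p,.06),down(a+180))
```

```text
0.05189760676559041 [0.52679826 0.06185779 0.11186028] [-0.64321174  0.44531187  0.34382032] [-0.03  0.27 -0.23  1.07 -0.   -0.04]
(0.4927, 0.388, -177.7, 55.8, 55.9, 2337.6884332168847)
(0.6204, 0.3688, -89.2, 58.2, 55.5, 2396.6297429203987)
[0.5980408  0.39198812] -94.7
shift mm [51.7, 330.1, 71.0] rot deg [4.7, 0.2, 0.0]
```

View pics/z9.png

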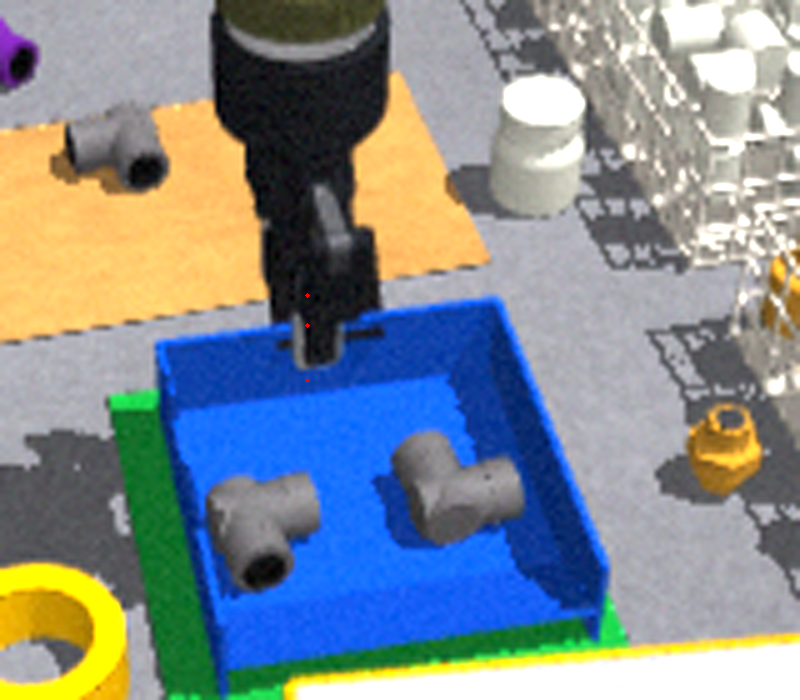

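Run:
```python
from h import *
t=cam("top")
E=elbows(t,"e5")
for e in E: print(e)
D=max(E); p,a=gpt(D,"y"); print(p,a)
go((*p,.06),down(a+180))
```

```text
(0.4928, 0.388, -176.3, 56.4, 55.3, 2341.849615452811)
(0.6203, 0.3688, -89.2, 58.2, 55.5, 2391.5139606520534)
[0.63814466 0.38005025] -89.2
shift mm [50.2, 318.1, 112.1] rot deg [-0.8, 0.1, 0.0]
```

View pics/e5.png

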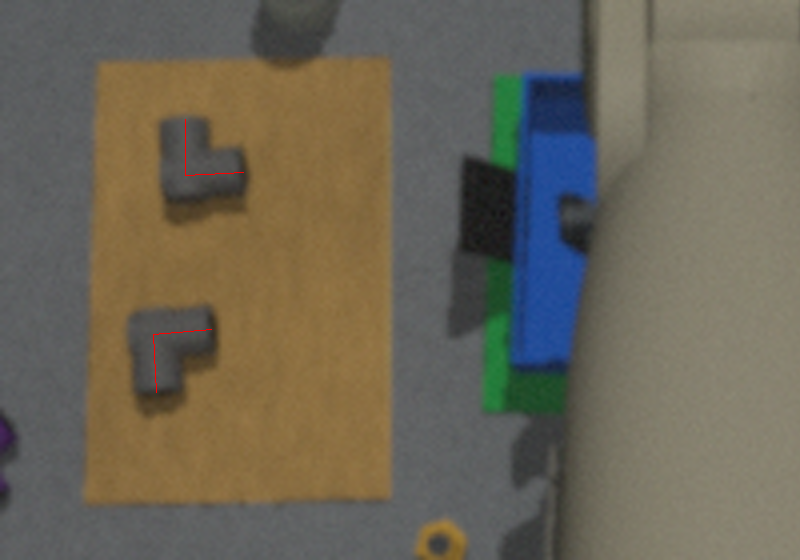

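>>> {"name": "send_rows", "arguments": {
  "plan": [
    [0,15,6,0,0,0],
    [0,50,17,0,0,0],
    [0,90,32,0,0,0],
    [0,130,46,0,0,0],
    [0,170,60,0,0,0],
    [0,210,74,0,0,0],
    [5,250,88,0,0,0],
    [20,285,101,0,0,0],
    [40,311,111,0,0,0],
    [52,318,112,0,0,0]
  ],
  "claw": 58
}}

```text
clock: 26.25
tcp_pos: [0.6359, 0.3821, 0.0536]
orientation: [0.706, -0.002, 0.708, 0.001]
wrist_force: [-0.2, -0.4, -0.6]
finger_gap: 0.0583
```

Run:
```python
from h import *
st=get_state();print(st["clock"],st["tcp_pos"],st["joint_pos"].round(2))
s=look("side",180,80,150,120,5,"z10")
go((.638,.380,-.027),down(91))
```

```text
26.25 [0.63591776 0.38205101 0.05363653] [0.43 0.71 0.34 1.2  0.   0.43]
shift mm [79.3, -1.4, 3.4] rot deg [-0.8, -0.3, 0.1]
```

View pics/z10.png

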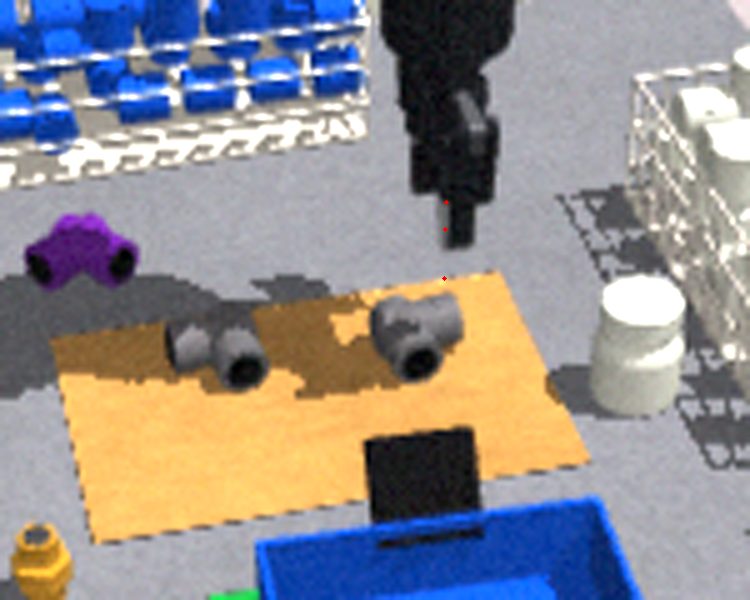

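>>> {"name": "send_rows", "arguments": {
  "plan": [
    [12,0,0,0,0,0],
    [26,0,1,0,0,0],
    [40,0,1,0,0,0],
    [52,-1,1,0,0,0],
    [62,-1,1,0,0,0],
    [69,-1,1,0,0,0],
    [74,-1,1,0,0,0],
    [78,-1,1,0,0,0],
    [80,-1,1,0,0,0],
    [80,-1,1,0,0,0]
  ]
}}

```text
clock: 27.55
tcp_pos: [0.6385, 0.379, -0.0224]
orientation: [0.707, -0.0, 0.707, 0.0]
wrist_force: [0.6, 0.8, 0.9]
finger_gap: 0.0578
```

>>> {"name": "send_rows", "arguments": {
  "plan": [
    [0,0,0,0,0,0],
    [0,0,0,0,0,0],
    [0,0,0,0,0,0],
    [0,0,0,0,0,0],
    [0,0,0,0,0,0],
    [-10,0,0,0,0,0],
    [-30,0,0,0,0,0],
    [-60,0,0,0,0,0],
    [-95,0,0,0,0,0],
    [-125,0,0,0,0,0]
  ],
  "claw": 10
}}

```text
clock: 28.8
tcp_pos: [0.6382, 0.3789, 0.104]
orientation: [0.707, -0.0, 0.707, 0.0]
wrist_force: [0.5, -0.2, -0.3]
finger_gap: 0.0303
```

Run:
```python
from h import *
look("side",180,60,160,140,5,"z11")
go((.63,.12,.1),down(60))
```

```text
shift mm [8.3, -259.8, -10.4] rot deg [30.0, 0.3, -0.2]
```

View pics/z11.png

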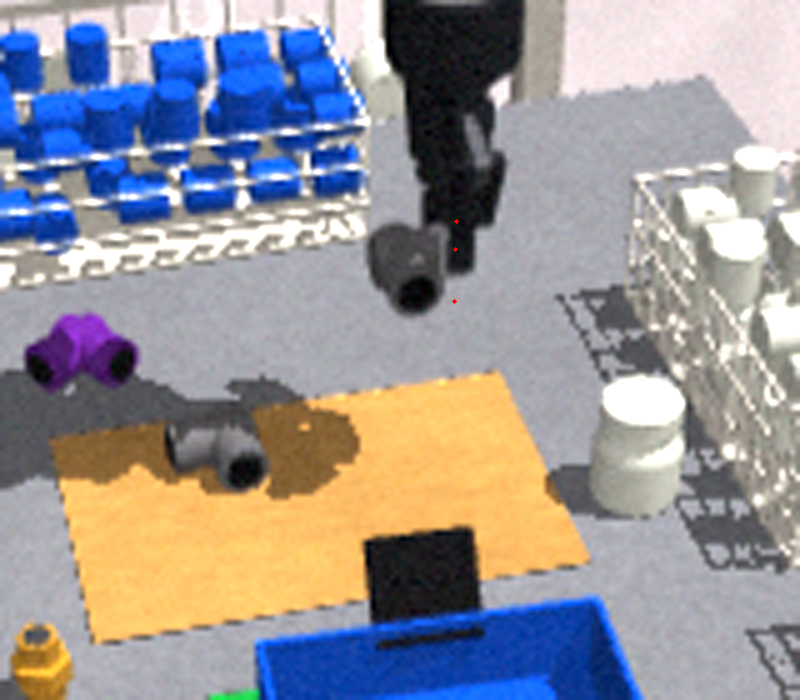

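Run:
```python
from h import *
go((.596,.102,.1),down(0.5))
```

```text
shift mm [8.1, -277.7, -44.4] rot deg [89.5, 0.1, -0.4]
```

>>> {"name": "send_rows", "arguments": {
  "plan": [
    [-5,-25,-4,9,0,0],
    [-10,-55,-9,18,0,0],
    [-10,-86,-14,27,0,0],
    [-10,-117,-19,36,0,0],
    [-10,-148,-24,45,0,0],
    [-10,-180,-29,54,0,0],
    [-10,-212,-34,63,0,0],
    [-10,-244,-40,72,0,0],
    [0,-268,-44,81,0,0],
    [8,-277,-44,90,0,0]
  ]
}}

```text
clock: 30.1
tcp_pos: [0.5939, 0.1004, 0.0943]
orientation: [-0.498, -0.501, -0.499, 0.502]
wrist_force: [0.1, -0.5, -0.5]
finger_gap: 0.0305
```

Run:
```python
from h import *
look("side",200,100,160,140,5,"z12")
go((.596,.102,-.016),down(0.5))
```

```text
shift mm [109.1, 2.8, -2.3] rot deg [-1.1, 0.1, 0.1]
```

View pics/z12.png

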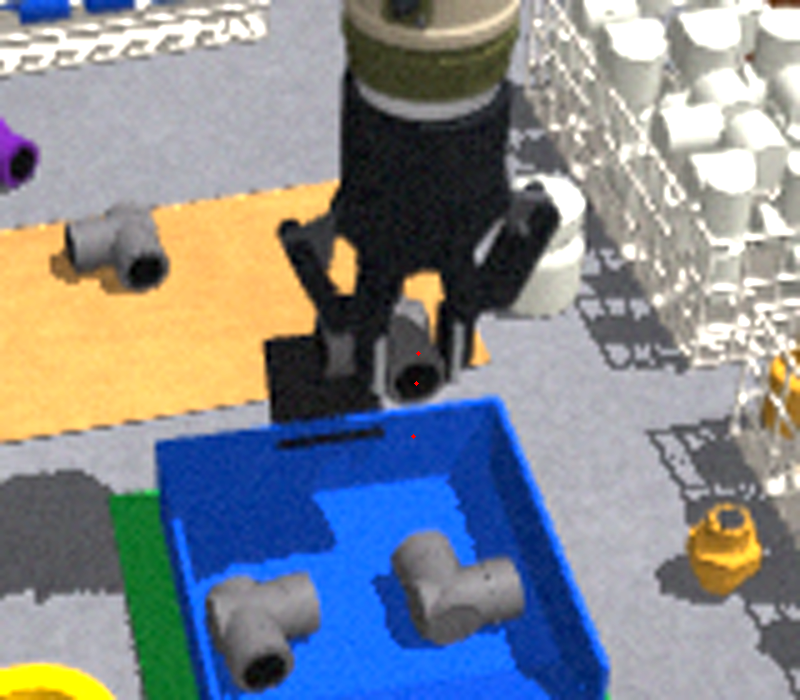

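>>> {"name": "send_rows", "arguments": {
  "plan": [
    [15,3,-1,0,0,0],
    [32,3,-1,0,0,0],
    [50,3,-1,0,0,0],
    [65,3,-1,0,0,0],
    [79,3,-1,0,0,0],
    [90,3,-1,0,0,0],
    [98,3,-1,0,0,0],
    [104,3,-1,0,0,0],
    [107,3,-1,0,0,0],
    [107,3,-1,0,0,0]
  ]
}}

```text
clock: 31.4
tcp_pos: [0.5978, 0.1029, -0.0124]
orientation: [0.5, 0.5, 0.5, -0.5]
wrist_force: [-0.2, 0.4, -0.5]
finger_gap: 0.0301
```

>>> {"name": "send_rows", "arguments": {
  "plan": [
    [0,0,0,0,0,0],
    [0,0,0,0,0,0],
    [0,0,0,0,0,0],
    [0,0,0,0,0,0],
    [-10,0,0,0,0,0],
    [-30,0,0,0,0,0],
    [-55,0,0,0,0,0],
    [-80,0,0,0,0,0],
    [-110,0,0,0,0,0],
    [-125,0,0,0,0,0]
  ],
  "claw": 48
}}

```text
clock: 32.65
tcp_pos: [0.5988, 0.103, 0.1151]
orientation: [0.501, 0.501, 0.499, -0.499]
wrist_force: [0.3, -0.1, 0.9]
finger_gap: 0.048
```

Run:
```python
from h import *
st=get_state();print(st["finger_gap"],st["tcp_pos"],st["wrist_force"],st["joint_pos"].round(2))
look("side",200,120,160,140,5,"z13")
t=cam("top")
E=elbows(t)
for e in E: print(e)
p,a=gpt((.4927,.388,-176.3),"x"); print(p,a)
go((*p,.06),down(a+180))
```

```text
0.04800274366329107 [0.59879942 0.10302309 0.11507032] [ 0.32988908 -0.09542718  0.85076835] [ 0.04  0.41 -0.02  1.14 -0.    1.61]
(0.4925, 0.3885, -179.0, 55.9, 55.3, 2329.7445528586395)
[0.47402766 0.39781549] -86.30000000000001
shift mm [54.3, -125.1, -294.9] rot deg [-93.7, 0.2, -0.2]
```

View pics/z13.png

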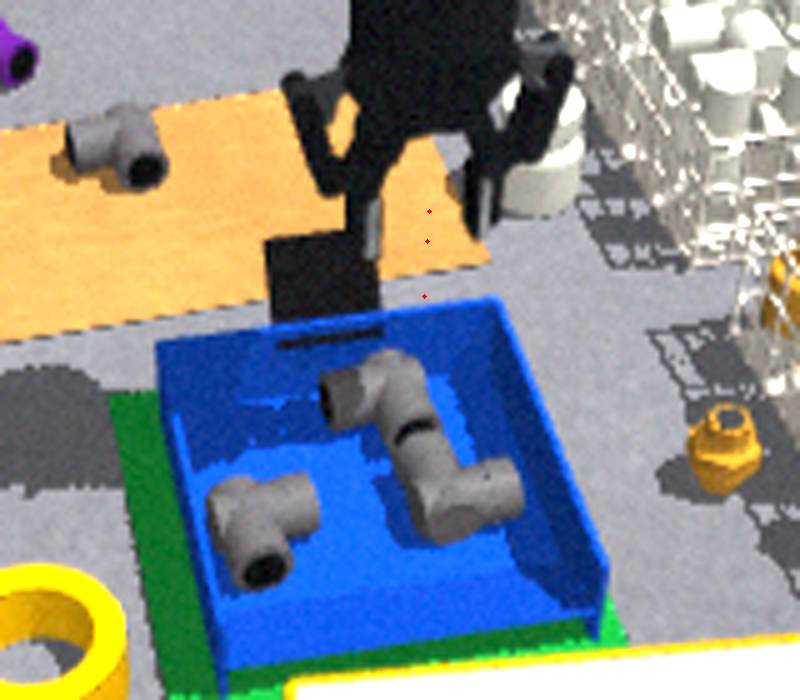

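>>> {"name": "send_rows", "arguments": {
  "plan": [
    [0,-8,-22,-9,0,0],
    [0,-22,-54,-19,0,0],
    [0,-36,-88,-28,0,0],
    [0,-50,-122,-38,0,0],
    [0,-64,-156,-47,0,0],
    [0,-78,-190,-57,0,0],
    [5,-92,-222,-66,0,0],
    [15,-106,-252,-76,0,0],
    [35,-118,-278,-85,0,0],
    [54,-125,-295,-93,0,0]
  ],
  "claw": 58
}}

```text
clock: 34.0
tcp_pos: [0.4709, 0.3986, 0.0565]
orientation: [0.706, -0.021, 0.707, 0.021]
wrist_force: [0.3, 0.1, -0.4]
finger_gap: 0.0582
```

Run:
```python
from h import *
st=get_state();print(st["clock"],st["tcp_pos"],st["joint_pos"].round(2))
look("side",180,80,150,120,5,"z14")
p,a=gpt((.4927,.388,-177.),"x")
go((*p,-.027),down(a+180))
```

```text
34.0 [0.47086956 0.39860591 0.05652366] [ 0.57  0.47 -0.08  1.03  0.    0.51]
shift mm [80.7, -1.4, 5.8] rot deg [0.7, -0.3, 0.1]
```

View pics/z14.png

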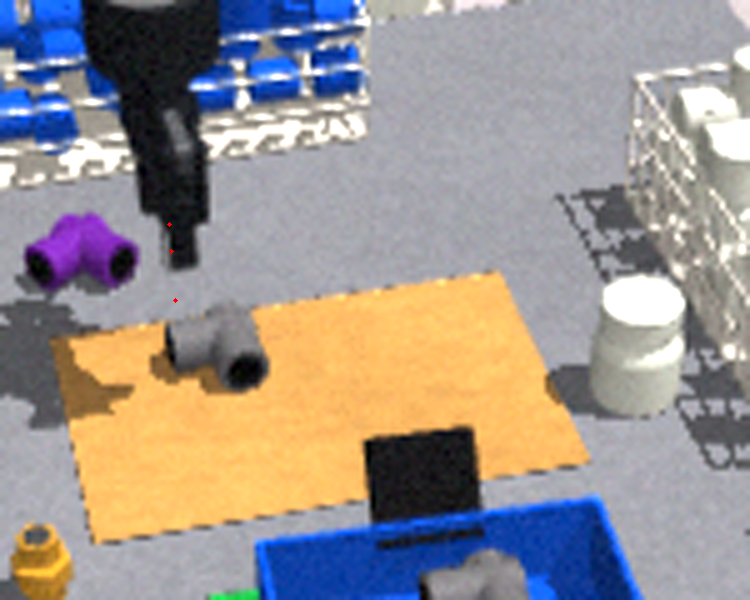

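>>> {"name": "send_rows", "arguments": {
  "plan": [
    [12,0,0,0,0,0],
    [26,0,1,0,0,0],
    [40,-1,2,0,0,0],
    [52,-1,2,0,0,0],
    [62,-1,2,0,0,0],
    [69,-1,2,0,0,0],
    [74,-1,2,0,0,0],
    [78,-1,2,0,0,0],
    [81,-1,2,0,0,0],
    [81,-1,2,0,0,0]
  ]
}}

```text
clock: 35.3
tcp_pos: [0.4744, 0.3969, -0.0226]
orientation: [0.707, -0.019, 0.707, 0.019]
wrist_force: [0.5, -0.6, -0.0]
finger_gap: 0.058
```

>>> {"name": "send_rows", "arguments": {
  "plan": [
    [0,0,0,0,0,0],
    [0,0,0,0,0,0],
    [0,0,0,0,0,0],
    [0,0,0,0,0,0],
    [0,0,0,0,0,0],
    [-10,0,0,0,0,0],
    [-30,0,0,0,0,0],
    [-60,0,0,0,0,0],
    [-95,0,0,0,0,0],
    [-125,0,0,0,0,0]
  ],
  "claw": 10
}}

```text
clock: 36.55
tcp_pos: [0.4745, 0.3969, 0.104]
orientation: [0.707, -0.019, 0.707, 0.019]
wrist_force: [-0.6, 0.9, 0.8]
finger_gap: 0.0305
```

Run:
```python
from h import *
look("side",180,80,150,120,5,"z15")
st=get_state();print(st["tcp_pos"])
go((.513,.104,.105),down(0))
go((.513,.104,.105),down(180))
```

```text
[0.4765165  0.39817701 0.10841065]
shift mm [2.6, -295.7, 20.8] rot deg [93.0, 0.1, -0.4]
shift mm [2.6, -295.7, 20.8] rot deg [-87.0, 0.4, 0.1]
```

View pics/z15.png

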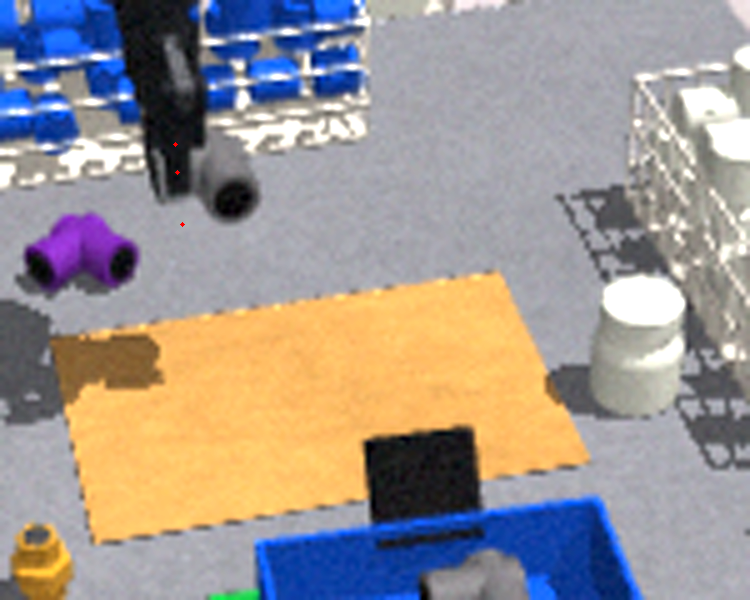

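>>> {"name": "send_rows", "arguments": {
  "plan": [
    [-5,-25,2,-9,0,0],
    [-8,-58,4,-18,0,0],
    [-8,-91,6,-27,0,0],
    [-8,-125,8,-36,0,0],
    [-8,-159,11,-45,0,0],
    [-8,-193,13,-54,0,0],
    [-8,-227,15,-63,0,0],
    [-8,-259,17,-72,0,0],
    [-4,-285,19,-80,0,0],
    [0,-294,19,-87,0,0]
  ]
}}

```text
clock: 37.85
tcp_pos: [0.5092, 0.1028, 0.1025]
orientation: [-0.499, 0.501, -0.499, -0.501]
wrist_force: [-0.6, -0.7, -0.9]
finger_gap: 0.0303
```

Run:
```python
from h import *
look("side",200,100,160,140,5,"z16")
go((.511,.105,-.012),down(180))
```

```text
shift mm [113.9, -2.3, 2.7] rot deg [0.3, -0.1, -0.1]
```

View pics/z16.png

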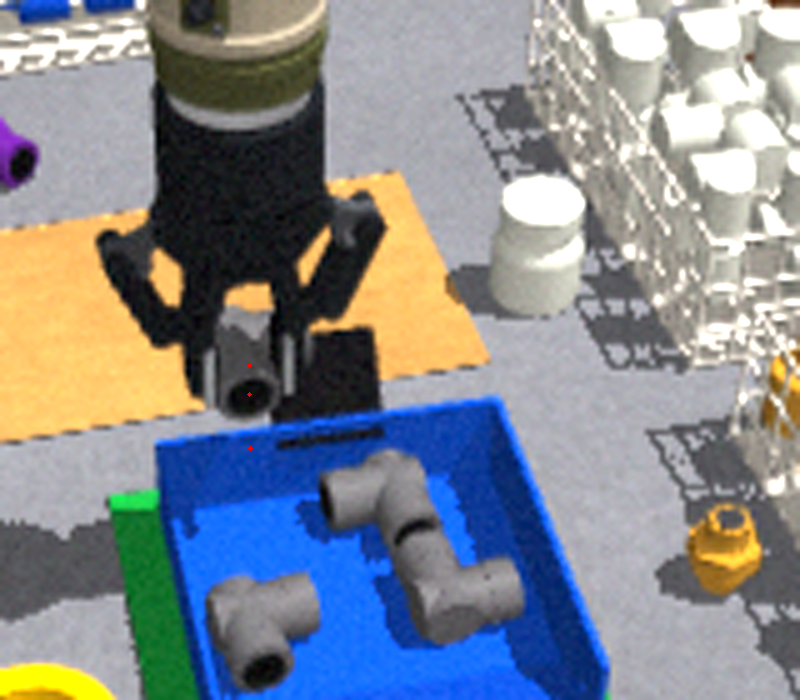

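>>> {"name": "send_rows", "arguments": {
  "plan": [
    [15,-2,1,0,0,0],
    [32,-2,1,0,0,0],
    [50,-2,1,0,0,0],
    [65,-2,1,0,0,0],
    [79,-2,1,0,0,0],
    [90,-2,1,0,0,0],
    [98,-2,1,0,0,0],
    [105,-2,1,0,0,0],
    [110,-2,1,0,0,0],
    [111,-2,1,0,0,0]
  ]
}}

```text
clock: 39.15
tcp_pos: [0.511, 0.1053, -0.0086]
orientation: [0.5, -0.5, 0.5, 0.5]
wrist_force: [0.5, 0.8, -0.1]
finger_gap: 0.0301
```

>>> {"name": "send_rows", "arguments": {
  "plan": [
    [0,0,0,0,0,0],
    [0,0,0,0,0,0],
    [0,0,0,0,0,0],
    [0,0,0,0,0,0],
    [-10,0,0,0,0,0],
    [-30,0,0,0,0,0],
    [-55,0,0,0,0,0],
    [-80,0,0,0,0,0],
    [-110,0,0,0,0,0],
    [-150,0,0,0,0,0]
  ],
  "claw": 42
}}

```text
clock: 40.4
tcp_pos: [0.5104, 0.1054, 0.1427]
orientation: [0.5, -0.5, 0.5, 0.5]
wrist_force: [1.0, -0.6, 0.2]
finger_gap: 0.0417
```

Run:
```python
from h import *
st=get_state();print(st["finger_gap"],st["tcp_pos"],st["wrist_force"],st["joint_pos"].round(2))
look("side",200,120,160,140,5,"z17")
look("top",110,110,210,150,3.8,"z17t")
```

```text
0.041707416081014914 [0.51041469 0.10536336 0.14268979] [ 0.9944384  -0.63415985  0.23748536] [ 0.05  0.23 -0.19  1.15 -0.   -1.52]
```

View pics/z17.png

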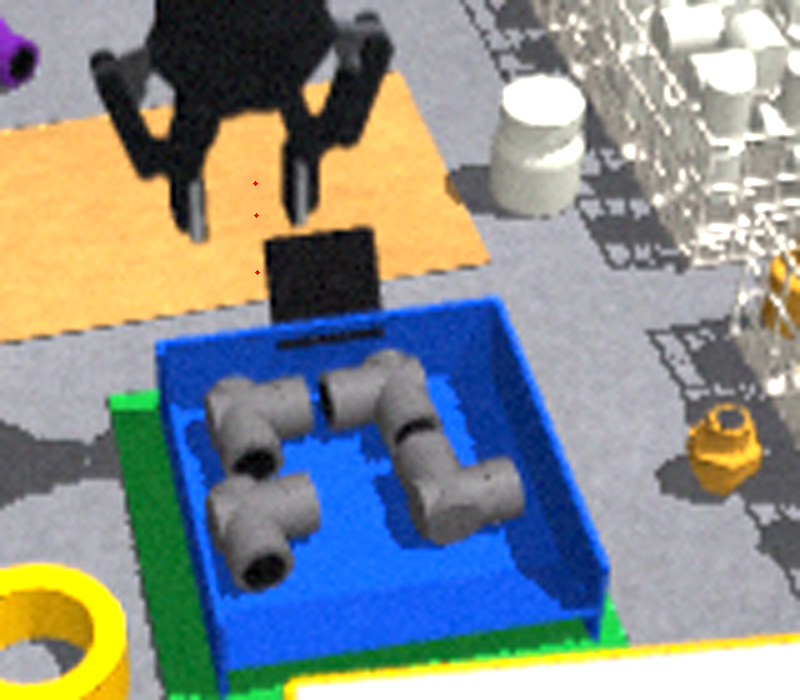

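View pics/z17t.png

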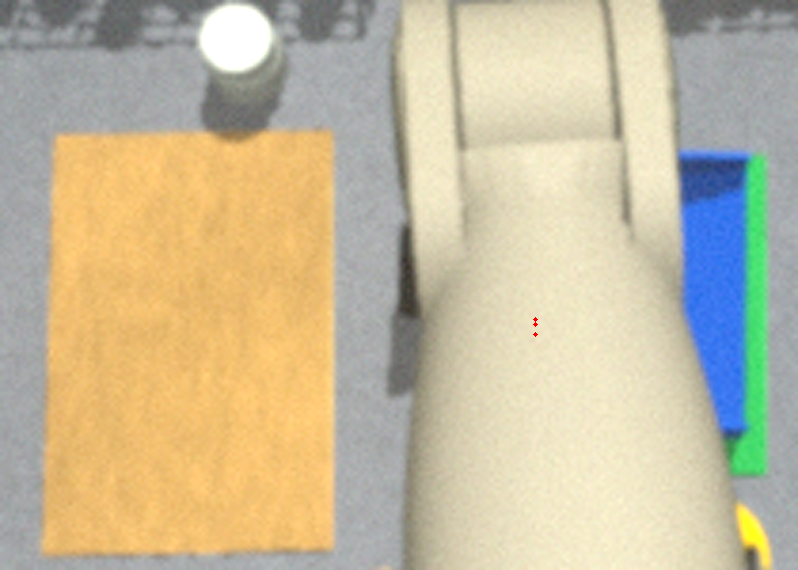

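Run:
```python
from h import *
t=cam("top")
f=lambda a: np.array(a)/3.8-.37+np.array([110,135])
h=plane(t,f([(402,130),(401,223)]),.093);print("handle top edge",h.round(4).tolist(),h.mean(0).round(4))
r=plane(t,f([(460,51),(749,59),(743,341),(447,336)]),.059);print(r.round(4).tolist(),r.mean(0).round(4))
m=plane(t,f([(432,54),(767,61),(765,379),(420,374)]),.004);print(m.round(4).tolist(),m.mean(0).round(4))
for q in(r,m):
    d=(q[1]-q[0]+q[2]-q[3]); w=(q[0]-q[3]+q[1]-q[2]); print(np.degrees(np.arctan2(d[1],d[0])),np.degrees(np.arctan2(w[1],w[0]))-90,np.linalg.norm(d)/2,np.linalg.norm(w)/2)
```

```text
handle top edge [[0.5991, 0.191, 0.093], [0.5368, 0.1925, 0.093]] [0.5679 0.1917 0.093 ]
[[0.6616, 0.1529, 0.059], [0.6505, -0.0444, 0.059], [0.4572, -0.0308, 0.059], [0.4661, 0.1655, 0.059]] [0.5588 0.0608 0.059 ]
[[0.6756, 0.1748, 0.004], [0.6639, -0.0641, 0.004], [0.4368, -0.0511, 0.004], [0.447, 0.1871, 0.004]] [0.5558 0.0617 0.004 ]
-92.9050227598948 -93.84354866848581 0.19702072927992123 0.1948800894711501
-92.63568973212026 -93.17671437868631 0.23885198959442255 0.22816914113394401
```

```bash
cat >> h.py <<'E'
def traypose(o,yaw,tip=0):
    """rot of tray: yaw deg, tip = forward pitch (lip down) deg"""
    return R.from_euler("ZY",[yaw,tip],degrees=True)
s35,c35=np.sin(np.radians(35)),np.cos(np.radians(35))
TG=np.array([-.120,0,.073]); 
_X=np.array([s35,0,-c35]); _Y=-np.array([c35,0,s35]); T2G=R.from_matrix(np.c_[_X,_Y,np.cross(_X,_Y)])
def traytcp(o,yaw,tip,back=0,off=.0547):
    r=traypose(o,yaw,tip); return np.array(o)+r.apply(TG+_X*(off-back)), r*T2G
E
python3 - <<'E'
from h import *
p,r=traytcp((.559,.061,.004),-93.2,0,back=.09); print(p); go(p,r)
p,r=traytcp((.559,.061,.004),-93.2,0,back=.0); print(p)
E
```

```text
[0.56682881 0.20102857 0.10591607]
shift mm [39.1, -53.5, 95.5] rot deg [89.9, 28.7, -26.6]
[0.5639472  0.14948718 0.03219238]
```

>>> {"name": "send_rows", "arguments": {
  "plan": [
    [-30,-6,10,9,2.9,-2.7],
    [-35,-11,20,18,5.7,-5.3],
    [-35,-17,30,27,8.6,-8],
    [-35,-22,40,36,11.5,-10.6],
    [-30,-28,50,45,14.3,-13.3],
    [-20,-33,60,54,17.2,-16],
    [-5,-39,70,63,20,-18.6],
    [10,-44,80,72,23,-21.3],
    [25,-50,90,81,25.8,-24],
    [39,-53.5,95.5,89.9,28.7,-26.6]
  ],
  "claw": 40,
  "newtons": 100
}}

```text
clock: 41.8
tcp_pos: [0.564, 0.2015, 0.1011]
orientation: [0.665, -0.194, 0.682, -0.233]
wrist_force: [0.4, 0.4, 1.0]
finger_gap: 0.04
```

Run:
```python
from h import *
st=get_state();print(st["clock"],st["tcp_pos"],st["joint_pos"].round(2))
p,r=traytcp((.559,.061,.004),-93.2,0,back=.09); go(p,r)
s=look("side",200,80,150,120,5,"z18")
print((proj(s,[st["tcp_pos"]+[0,0,.036],st["tcp_pos"]-.036*Rt(st["orientation"]).apply([1,0,0])])-[200,80]+.5)*5)
look("top",170,120,150,120,5,"z18t")
```

```text
41.8 [0.56397378 0.20147881 0.10111113] [ 0.49  0.73  0.32  1.52 -0.51  0.64]
shift mm [-3.8, -3.0, 2.8] rot deg [0.0, -0.4, 0.2]
[[307.64127906 358.73615618]
 [300.36371459 345.24445984]]
```

View pics/z18.png

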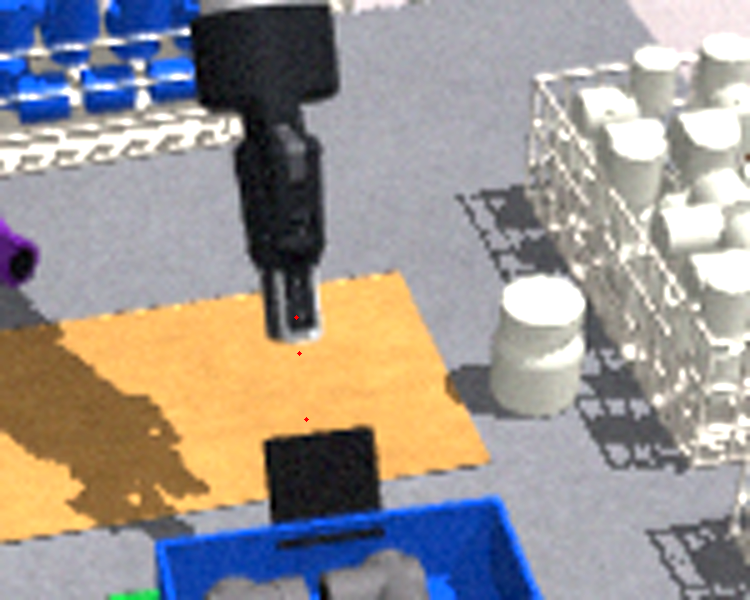

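View pics/z18t.png

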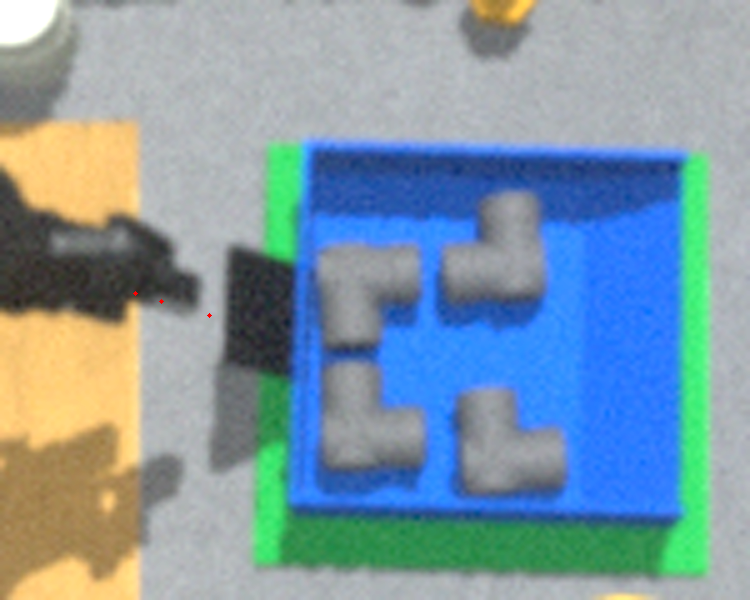

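>>> {"name": "send_rows", "arguments": {
  "plan": [
    [0,0,0,0,0,0],
    [0,0,0,0,0,0],
    [5,0,0,0,0,0],
    [10,0,0,0,0,0],
    [17,0,0,0,0,0],
    [24,0,0,0,0,0],
    [30,0,0,0,0,0],
    [36,0,0,0,0,0],
    [40,0,0,0,0,0],
    [40,0,0,0,0,0]
  ]
}}

```text
clock: 43.15
tcp_pos: [0.5629, 0.1777, 0.0695]
orientation: [0.666, -0.195, 0.682, -0.231]
wrist_force: [-0.4, 0.1, -0.0]
finger_gap: 0.04
```

Run:
```python
from h import *
st=get_state();print(st["clock"],st["tcp_pos"],st["joint_pos"].round(2))
p,r=traytcp((.559,.061,.004),-93.2,0,back=.05); go(p,r)
p,r=traytcp((.559,.061,.004),-93.2,0,back=.0); go(p,r)
s=look("side",220,110,120,100,6,"z19")
look("top",190,140,100,80,8,"z19t")
```

```text
43.15 [0.56285551 0.17769753 0.06949405] [ 0.45  0.72  0.21  1.41 -0.52  0.6 ]
shift mm [-3.3, -1.6, 2.6] rot deg [0.2, -0.3, 0.1]
shift mm [46.7, -1.6, 2.9] rot deg [0.2, -0.3, 0.1]
```

View pics/z19.png

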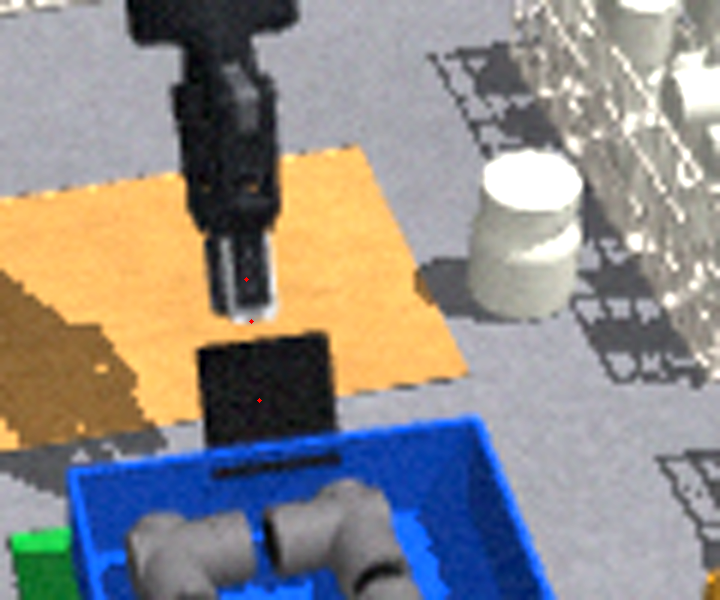

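View pics/z19t.png

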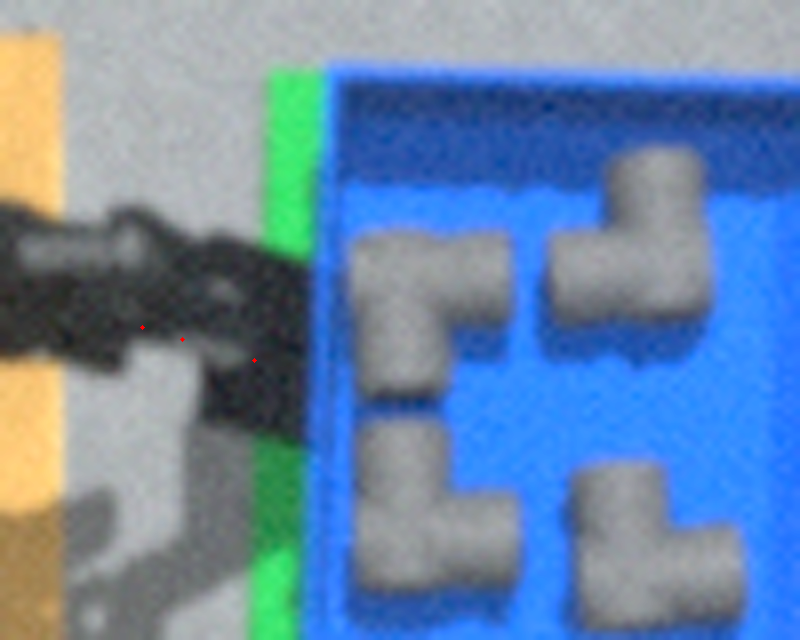

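>>> {"name": "send_rows", "arguments": {
  "plan": [
    [3,0,1,0,0,0],
    [8,-1,2,0,0,0],
    [14,-1,3,0,0,0],
    [20,-1,4,0,0,0],
    [26,-1,4,0,0,0],
    [32,-1,4,0,0,0],
    [38,-1,4,0,0,0],
    [42,-1,4,0,0,0],
    [45,-1,4,0,0,0],
    [45,-1,4,0,0,0]
  ]
}}

```text
clock: 44.5
tcp_pos: [0.5653, 0.151, 0.0334]
orientation: [0.666, -0.195, 0.682, -0.231]
wrist_force: [-0.5, 0.4, -0.6]
finger_gap: 0.0401
```

Run:
```python
from h import *
st=get_state();print(st["clock"],st["tcp_pos"],st["joint_pos"].round(2))
p,r=traytcp((.559,.061,.004),-93.2,0,back=.0); go(p,r)
s=look("side",220,110,120,100,6,"z20")
look("top",190,140,100,80,8,"z20t")
```

```text
44.5 [0.56525229 0.15101335 0.03340823] [ 0.42  0.72  0.12  1.29 -0.53  0.56]
shift mm [1.9, -0.6, -1.2] rot deg [0.2, -0.3, 0.1]
```

View pics/z20.png

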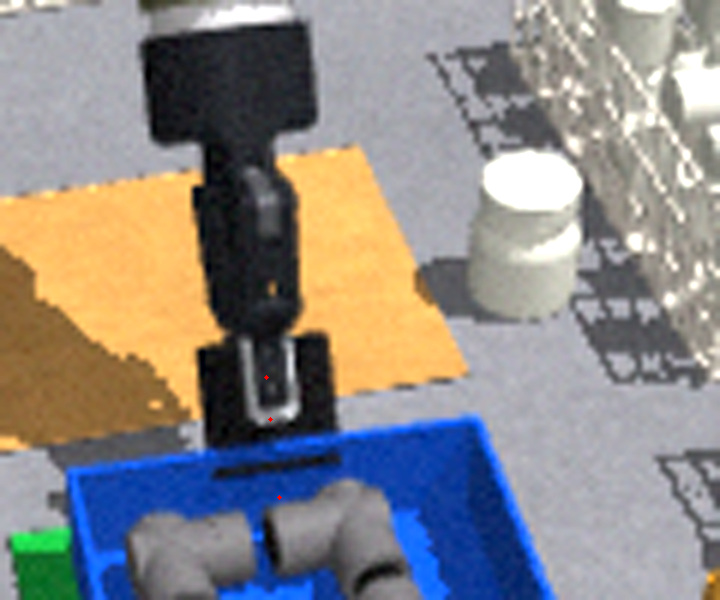

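View pics/z20t.png

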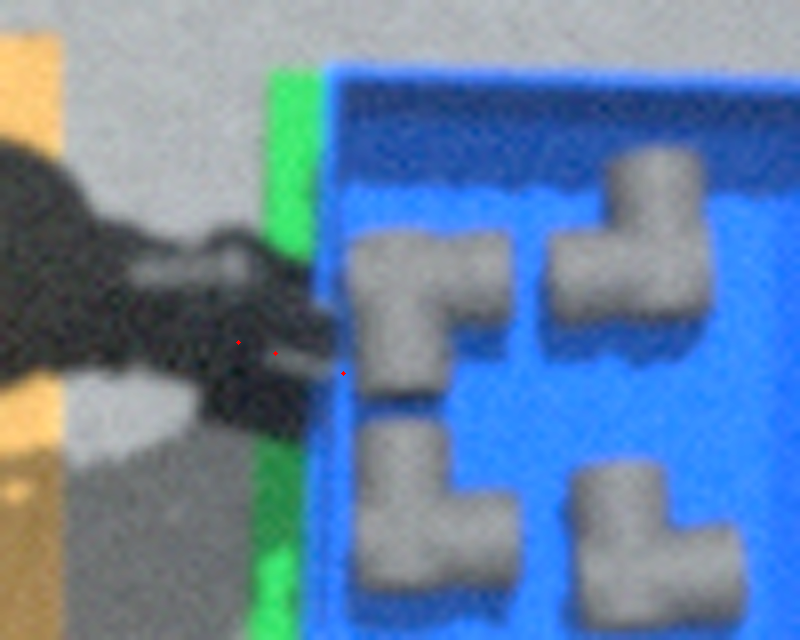

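>>> {"name": "send_rows", "arguments": {
  "plan": [
    [0,0,0,0,0,0],
    [0,0,0,0,0,0],
    [0,0,0,0,0,0],
    [0,0,0,0,0,0],
    [0,0,0,0,0,0],
    [0,0,0,0,0,0],
    [0,0,0,0,0,0],
    [0,0,0,0,0,0],
    [0,0,0,0,0,0],
    [0,0,0,0,0,0]
  ],
  "claw": 3,
  "newtons": 60
}}

```text
clock: 45.85
tcp_pos: [0.5656, 0.1506, 0.0344]
orientation: [0.666, -0.195, 0.682, -0.231]
wrist_force: [-0.6, -3.1, 5.6]
finger_gap: 0.0094
```

Run:
```python
from h import *
st=get_state();print(st["clock"],st["tcp_pos"],st["orientation"],st["wrist_force"],st["ft_torque"],st["finger_gap"])
s=look("side",220,110,120,100,6,"z21",mark=False)
look("top",190,140,100,80,8,"z21t",mark=False)
```

```text
45.85 [0.56557217 0.15061365 0.03436044] [ 0.66613734 -0.19522232  0.68161829 -0.23139964] [-0.63043    -3.09536943  5.64977709] [-0.62938564 -0.00581366 -0.15577521] 0.009414321393009644
```

View pics/z21.png

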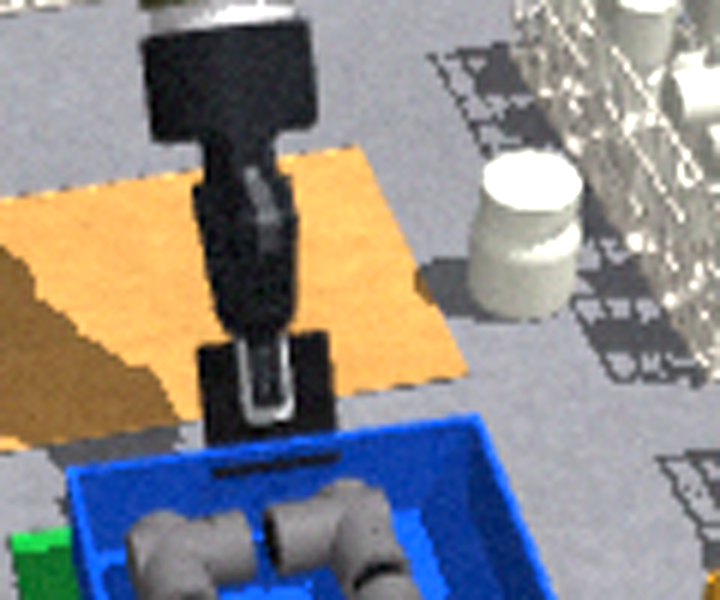

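View pics/z21t.png

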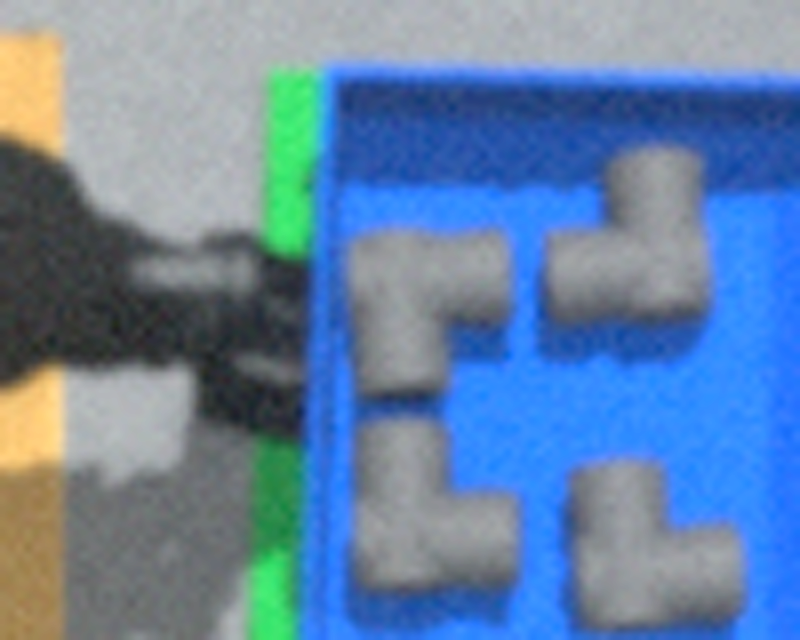

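```bash
cat >> h.py <<'E'
TO=np.array([.559,.061,.004]); TY=-93.2
Gp=np.array([.56557,.15061,.03436]); Gr=Rt(np.array([0.66613734,-0.19522232,0.68161829,-0.23139964]))
_t=traypose(0,TY,0); REL_p=_t.inv().apply(Gp-TO); REL_r=_t.inv()*Gr
def tcp_for(o,yaw,tip):
    r=traypose(0,yaw,tip); return np.array(o)+r.apply(REL_p), r*REL_r
def tcp_lip(lip,yaw,tip):
    r=traypose(0,yaw,tip); o=np.array(lip)-r.apply([.1,0,.026]); return tcp_for(o,yaw,tip)
def rows(poses,p0,r0):
    for p,r in poses:
        print([*(r0.inv().apply(p-p0)*1000).round(1).tolist(),*(r0.inv()*r).as_rotvec(degrees=True).round(1).tolist()])
H=np.array([.582,-.256]); HY=-6.8
E
python3 - <<'E'
from h import *
p0,r0=tcp_for(TO,TY,0)
u=np.array([np.sin(np.radians(HY)),-np.cos(np.radians(HY))]); print(u)
up=TO+[0,0,.15]
rows([tcp_for(TO+[0,0,z],TY,0) for z in(.02,.15)],p0,r0)
lip=np.r_[H-u*.06,.165]
rows([tcp_lip(lip,-96.8,0)],*tcp_for(up,TY,0))
print(tcp_lip(lip,-96.8,0)[0], [tcp_lip(np.r_[H-u*.06,.14],-96.8,t)[0].round(3) for t in(30,60,75)])
E
```

```text
[-0.11840397 -0.99296551]
[-16.4, -11.5, -0.1, 0.0, 0.0, 0.0]
[-122.7, -86.3, -0.8, 0.0, 0.0, 0.0]
[101.7, -119.0, 56.4, 2.9, 2.1, 0.0]
[ 0.61312833 -0.00810488  0.16936   ] [array([ 0.61 , -0.036,  0.239]), array([ 0.601, -0.106,  0.307]), array([ 0.596, -0.152,  0.324])]
```

>>> {"name": "send_rows", "arguments": {
  "plan": [
    [0,0,0,0,0,0],
    [0,0,0,0,0,0],
    [-2,-1.4,0,0,0,0],
    [-5,-3.5,0,0,0,0],
    [-9,-6.3,0,0,0,0],
    [-14,-9.8,0,0,0,0],
    [-20,-14,0,0,0,0],
    [-27,-19,0,0,0,0],
    [-33,-23.2,0,0,0,0],
    [-36,-25.3,0,0,0,0]
  ],
  "newtons": 110
}}

```text
clock: 47.2
tcp_pos: [0.5659, 0.1512, 0.0783]
orientation: [0.666, -0.195, 0.682, -0.231]
wrist_force: [-1.3, 0.0, -3.5]
finger_gap: 0.0088
```

Run:
```python
from h import *
st=get_state();print(st["clock"],st["tcp_pos"],st["orientation"],st["wrist_force"],st["ft_torque"],st["finger_gap"])
s=look("side",180,100,170,150,4.5,"z22",mark=False)
```

```text
47.2 [0.56592063 0.15123654 0.07834073] [ 0.66635218 -0.19469765  0.68172907 -0.23089623] [-1.272217    0.02510282 -3.46513437] [ 1.16471464 -0.08963258 -0.00464043] 0.008782717426697036
```

View pics/z22.png

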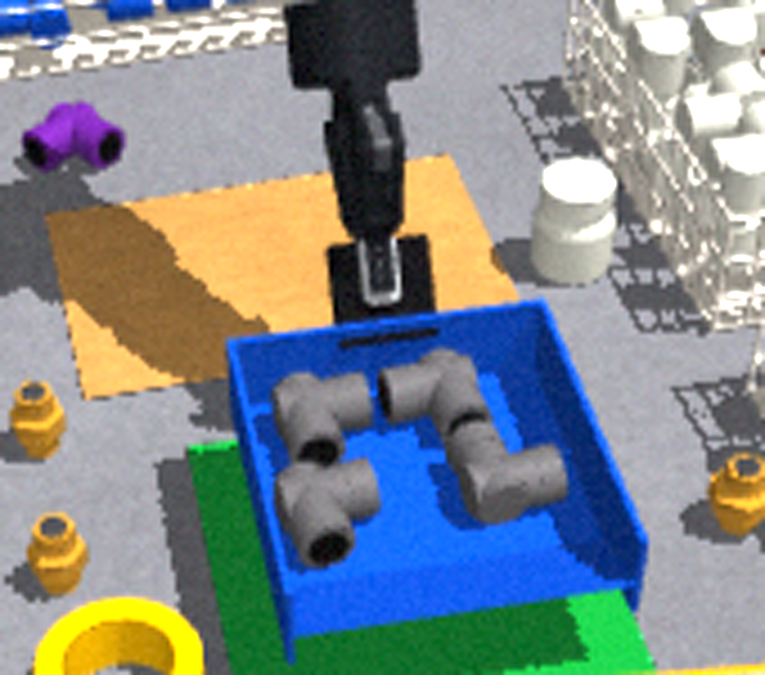

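>>> {"name": "send_rows", "arguments": {
  "plan": [
    [-3,-2.1,0,0,0,0],
    [-10,-7,0,0,0,0],
    [-20,-14,0,0,0,0],
    [-32,-22.4,0,0,0,0],
    [-45,-31.5,0,0,0,0],
    [-58,-40.6,0,0,0,0],
    [-70,-49,0,0,0,0],
    [-80,-56,0,0,0,0],
    [-86,-60.2,0,0,0,0],
    [-87,-61,-0.5,0,0,0]
  ]
}}

```text
clock: 48.5
tcp_pos: [0.566, 0.1513, 0.1842]
orientation: [0.666, -0.195, 0.682, -0.231]
wrist_force: [-0.8, 0.8, -3.7]
finger_gap: 0.0088
```

Run:
```python
from h import *
st=get_state();print(st["clock"],st["tcp_pos"],st["joint_pos"].round(2),st["finger_gap"])
u=np.array([np.sin(np.radians(HY)),-np.cos(np.radians(HY))])
lip=np.r_[H-u*.06,.165]
go(*tcp_lip(lip,-96.8,0))
```

```text
48.5 [0.56595553 0.15125012 0.18416049] [ 0.42  0.62  0.34  1.6  -0.53  0.56] 0.008816782928063883
shift mm [101.7, -119.8, 56.0] rot deg [3.0, 2.1, -0.1]
```

>>> {"name": "send_rows", "arguments": {
  "plan": [
    [3,-3.6,2,0.1,0.1,0],
    [10,-12,6,0.3,0.2,0],
    [20,-24,11,0.6,0.4,0],
    [33,-39,18,1,0.7,0],
    [47,-55,26,1.4,1,0],
    [61,-72,34,1.8,1.3,0],
    [75,-88,41,2.2,1.6,0],
    [87,-102,48,2.6,1.8,0],
    [96,-113,53,2.9,2,0],
    [101.5,-119.5,56,3,2.1,0]
  ]
}}

```text
clock: 49.75
tcp_pos: [0.6131, -0.0088, 0.1689]
orientation: [0.658, -0.173, 0.688, -0.252]
wrist_force: [0.1, -0.2, -2.6]
finger_gap: 0.0085
```

Run:
```python
from h import *
st=get_state();print(st["clock"],st["tcp_pos"],st["joint_pos"].round(2),st["finger_gap"])
u=np.array([np.sin(np.radians(HY)),-np.cos(np.radians(HY))])
lip=np.r_[H-u*.06,.165]
go(*tcp_lip(lip,-96.8,0))
look("side",180,130,260,250,3,"z23",mark=False)
look("top",190,90,270,200,2.9,"z23t",mark=False)
```

```text
49.75 [ 0.61310651 -0.00875934  0.1689396 ] [ 0.16  0.58  0.23  1.42 -0.58  0.34] 0.008451768856224588
shift mm [-0.7, 0.3, -0.1] rot deg [-0.1, -0.1, -0.0]
```

View pics/z23.png

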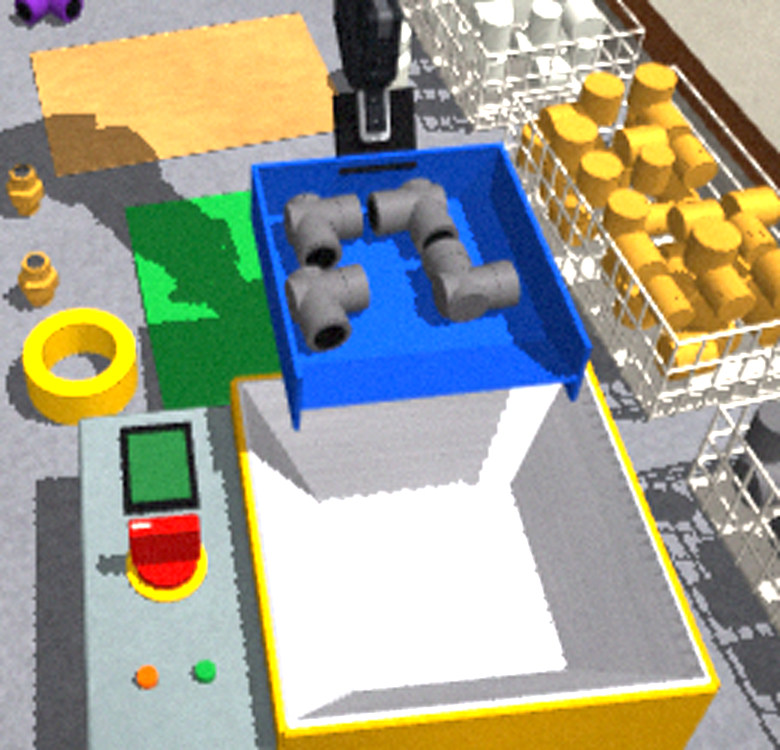

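View pics/z23t.png

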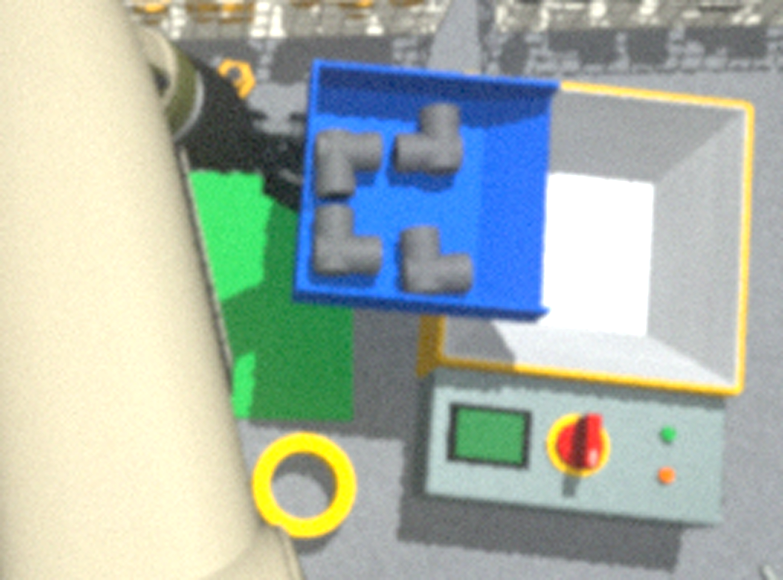

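Run:
```python
from h import *
t=cam("top");s=cam("side")
ft=lambda a: np.array(a)/2.9-.33+np.array([190,90]); fs=lambda a: np.array(a)/3-.33+np.array([180,130])
for a,b in[((557,86),(588,352)),((546,310),(293,397))]: print(tri(t,ft(a),s,fs(b)))
print(plane(t,ft([(557,86),(546,310)]),.194))
for a,b in[((752,103),(716,684)),((741,391),(281,724)),((440,365),(235,379))]: print("rim",tri(t,ft(a),s,fs(b)))
```

```text
[ 0.68394558 -0.20759361  0.18908001]
[ 0.49904449 -0.18735853  0.1777478 ]
[[ 0.68293591 -0.2063152   0.194     ]
 [ 0.4999996  -0.18338844  0.194     ]]
rim [ 0.68851398 -0.39666369  0.11455275]
rim [ 0.43961305 -0.36052799  0.1178753 ]
rim [ 0.47223329 -0.1139375   0.11076854]
```

Run:
```python
from h import *
u=np.array([np.sin(np.radians(HY)),-np.cos(np.radians(HY))])
L=lambda z:np.r_[H-u*.055,z]
A=np.r_[H-u*.06,.165]
rows([tcp_lip(L(.165-.0015*i),-96.8,4*i) for i in range(1,11)],*tcp_lip(A,-96.8,0))
print()
rows([tcp_lip(L(.15),-96.8,40+3.5*i) for i in range(1,11)],*tcp_lip(L(.15),-96.8,40))
```

```text
[-6.3, -11.5, -0.1, -0.0, -0.0, 4.0]
[-14.8, -19.6, -0.1, -0.0, -0.0, 8.0]
[-22.7, -28.3, -0.2, -0.1, -0.0, 12.0]
[-29.9, -37.7, -0.3, -0.1, -0.1, 16.0]
[-36.4, -47.6, -0.3, -0.1, -0.1, 20.0]
[-42.1, -58.0, -0.4, -0.1, -0.1, 24.0]
[-47.0, -68.9, -0.4, -0.1, -0.1, 28.0]
[-51.1, -80.2, -0.5, -0.1, -0.1, 32.0]
[-54.3, -91.8, -0.5, -0.2, -0.1, 36.0]
[-56.6, -103.7, -0.6, -0.2, -0.1, 40.0]

[-9.1, -7.2, -0.1, -0.0, -0.0, 3.5]
[-17.8, -14.9, -0.1, -0.0, -0.0, 7.0]
[-25.9, -23.1, -0.2, -0.0, -0.0, 10.5]
[-33.6, -31.8, -0.3, -0.1, -0.0, 14.0]
[-40.7, -41.0, -0.3, -0.1, -0.1, 17.5]
[-47.2, -50.6, -0.4, -0.1, -0.1, 21.0]
[-53.2, -60.5, -0.4, -0.1, -0.1, 24.5]
[-58.5, -70.8, -0.5, -0.1, -0.1, 28.0]
[-63.2, -81.5, -0.5, -0.1, -0.1, 31.5]
[-67.2, -92.3, -0.6, -0.1, -0.1, 35.0]
```

>>> {"name": "send_rows", "arguments": {
  "plan": [
    [-6.3,-11.5,0,0,0,4],
    [-14.8,-19.6,0,0,0,8],
    [-22.7,-28.3,0,0,0,12],
    [-29.9,-37.7,0,0,0,16],
    [-36.4,-47.6,0,0,0,20],
    [-42,-58,0,0,0,24],
    [-47,-69,0,0,0,28],
    [-51,-80,-0.5,0,0,32],
    [-54.3,-92,-0.5,0,0,36],
    [-56.6,-103.7,-0.6,0,0,40]
  ]
}}

```text
clock: 51.2
tcp_pos: [0.6064, -0.0593, 0.2757]
orientation: [0.705, 0.072, 0.706, -0.011]
wrist_force: [0.1, -1.0, -3.3]
finger_gap: 0.0087
```

Run:
```python
from h import *
st=get_state();print(st["clock"],st["tcp_pos"],st["joint_pos"].round(2),st["finger_gap"],st["wrist_force"])
u=np.array([np.sin(np.radians(HY)),-np.cos(np.radians(HY))])
L=lambda z:np.r_[H-u*.055,z]
go(*tcp_lip(L(.15),-96.8,40))
look("side",180,130,260,250,3,"z24",mark=False)
```

```text
51.2 [ 0.60637931 -0.05925052  0.27568272] [-0.28  0.39  0.35  1.55  0.08 -0.16] 0.008689476568854874 [ 0.11150371 -0.96062282 -3.27496426]
shift mm [0.3, -0.7, 0.6] rot deg [-0.2, -0.1, -0.1]
```

View pics/z24.png

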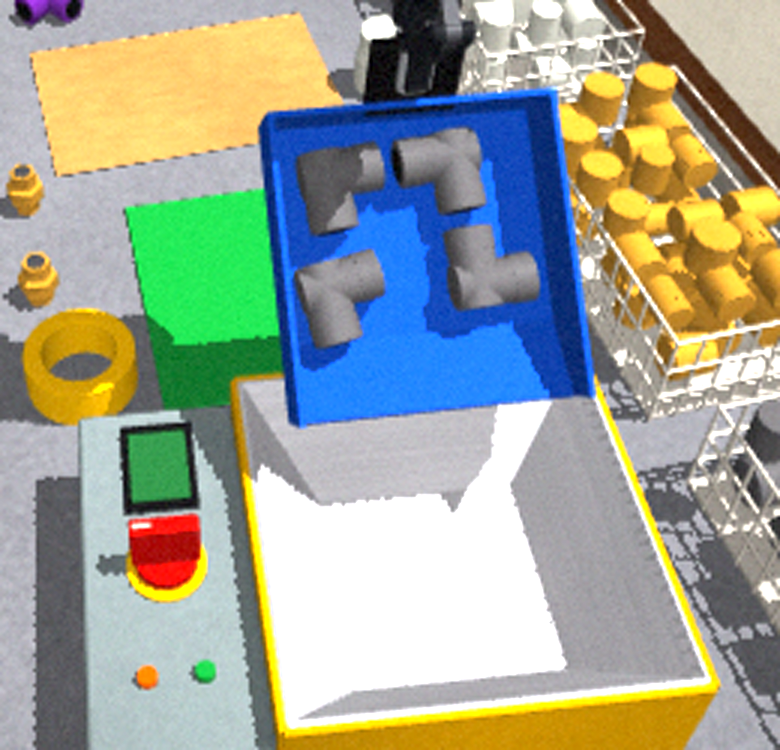

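>>> {"name": "send_rows", "arguments": {
  "plan": [
    [-9.1,-7.2,0,0,0,3.5],
    [-17.8,-14.9,0,0,0,7],
    [-25.9,-23.1,0,0,0,10.5],
    [-33.6,-31.8,0,0,0,14],
    [-40.7,-41,0,0,0,17.5],
    [-47.2,-50.6,0,0,0,21],
    [-53.2,-60.5,0,0,0,24.5],
    [-58.5,-70.8,-0.5,0,0,28],
    [-63.2,-81.5,-0.5,0,0,31.5],
    [-67.2,-92.3,-0.6,0,0,35]
  ]
}}

```text
clock: 52.5
tcp_pos: [0.5947, -0.1564, 0.3341]
orientation: [0.675, 0.28, 0.652, 0.201]
wrist_force: [0.9, 0.3, -1.6]
finger_gap: 0.0088
```

Run:
```python
from h import *
st=get_state();print(st["clock"],st["tcp_pos"],st["joint_pos"].round(2),st["finger_gap"],st["wrist_force"])
u=np.array([np.sin(np.radians(HY)),-np.cos(np.radians(HY))])
L=lambda z:np.r_[H-u*.055,z]
go(*tcp_lip(L(.15),-96.8,75))
look("side",180,130,260,250,3,"z25",mark=False)
look("top",190,90,270,200,2.9,"z25t",mark=False)
```

```text
52.5 [ 0.59470686 -0.15641014  0.33405246] [-0.69  0.69  0.77  2.08  0.56 -0.7 ] 0.008800303977855195 [ 0.91626227  0.27525338 -1.64981872]
shift mm [-0.6, -0.1, 0.7] rot deg [-0.4, -0.1, 0.0]
```

View pics/z25.png

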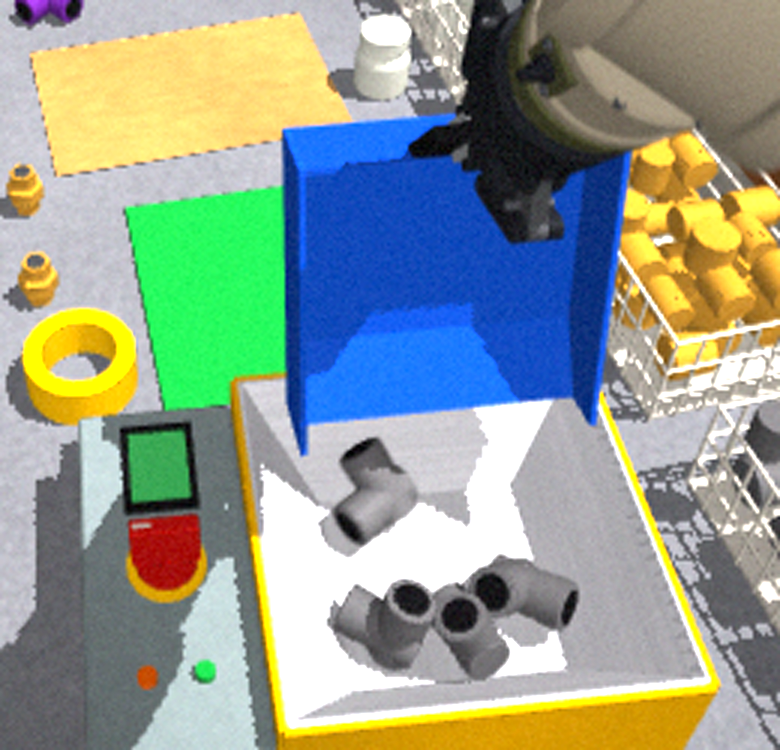

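View pics/z25t.png

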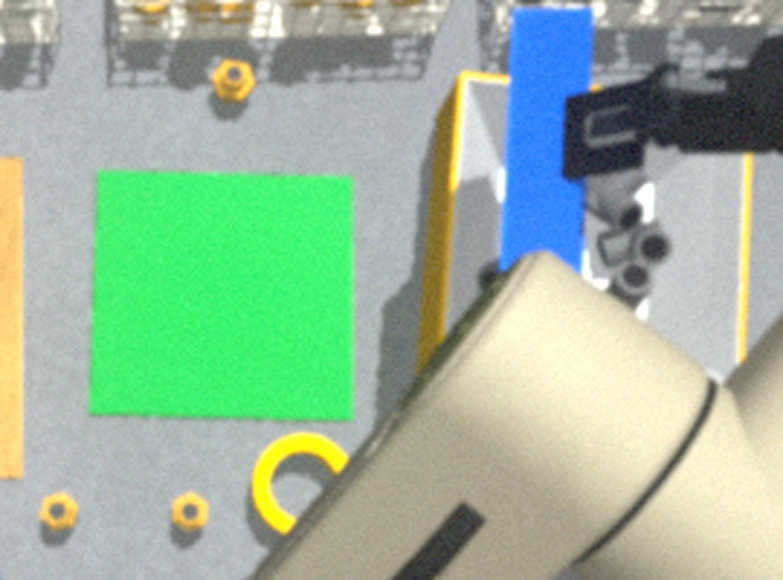

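Run:
```python
from h import *
t=cam("top"); hsv=cv2.cvtColor(t["frame"],cv2.COLOR_BGR2HSV)
m=cv2.inRange(hsv,(50,120,60),(75,255,255)); m[:,:215]=0;m[:,320:]=0
m=cv2.morphologyEx(m,cv2.MORPH_OPEN,np.ones((3,3)))
c=max(cv2.findContours(m,0,1)[0],key=cv2.contourArea).reshape(-1,2)
P=(plane(t,c,.004)[:,:2]*1000).astype(np.float32); print(cv2.minAreaRect(P))
u=np.array([np.sin(np.radians(HY)),-np.cos(np.radians(HY))])
L=lambda z:np.r_[H-u*.055,z]
rows([tcp_lip(L(.15),-96.8,75-7.5*i) for i in range(1,11)],*tcp_lip(L(.15),-96.8,75))
print(tcp_lip(L(.15),-96.8,0))
```

```text
((556.3595581054688, 61.57525634765625), (237.92796325683594, 228.2247772216797), 86.94608306884766)
[20.9, 13.4, 0.1, 0.0, 0.0, -7.5]
[43.4, 24.0, 0.3, 0.1, 0.1, -15.0]
[67.0, 31.6, 0.4, 0.1, 0.1, -22.5]
[91.5, 36.0, 0.5, 0.1, 0.1, -30.0]
[116.3, 37.1, 0.6, 0.2, 0.1, -37.5]
[141.0, 35.0, 0.7, 0.2, 0.2, -45.0]
[165.3, 29.8, 0.8, 0.2, 0.2, -52.5]
[188.7, 21.3, 0.9, 0.3, 0.2, -60.0]
[210.8, 10.0, 0.9, 0.3, 0.2, -67.5]
[231.2, -4.2, 1.0, 0.3, 0.3, -75.0]
(array([ 0.61253631, -0.0130697 ,  0.15436   ]), Rotation.from_matrix(array([[-0.07229521,  0.09335056,  0.99300507],
                            [-0.57100939,  0.81242651, -0.11794675],
                            [-0.81775404, -0.57554221, -0.0054305 ]])))
```

>>> {"name": "send_rows", "arguments": {
  "plan": [
    [20.9,13.4,0,0,0,-7.5],
    [43.4,24,0.3,0,0,-15],
    [67,31.6,0.4,0,0,-22.5],
    [91.5,36,0.5,0,0,-30],
    [116,37,0.6,0,0,-37.5],
    [141,35,0.7,0,0,-45],
    [165,29.8,0.8,0,0,-52.5],
    [188.7,21.3,0.9,0,0,-60],
    [210.8,10,0.9,0,0,-67.5],
    [231,-4.2,1,0,0,-75]
  ]
}}

```text
clock: 53.9
tcp_pos: [0.6127, -0.01, 0.1555]
orientation: [0.66, -0.175, 0.685, -0.253]
wrist_force: [0.3, -0.6, -2.2]
finger_gap: 0.0087
```

Run:
```python
from h import *
st=get_state();print(st["clock"],st["tcp_pos"],st["joint_pos"].round(2),st["finger_gap"],st["wrist_force"])
go(*tcp_for((.5564,.0616,.12),-93.05,0))
look("side",180,130,260,250,3,"z26",mark=False)
```

```text
53.9 [ 0.61269771 -0.01000963  0.15553496] [ 0.16  0.57  0.19  1.38 -0.59  0.33] 0.008659235537061874 [ 0.27418084 -0.57669535 -2.21862331]
shift mm [-84.9, 129.0, -68.3] rot deg [-3.1, -1.8, 0.1]
```

View pics/z26.png

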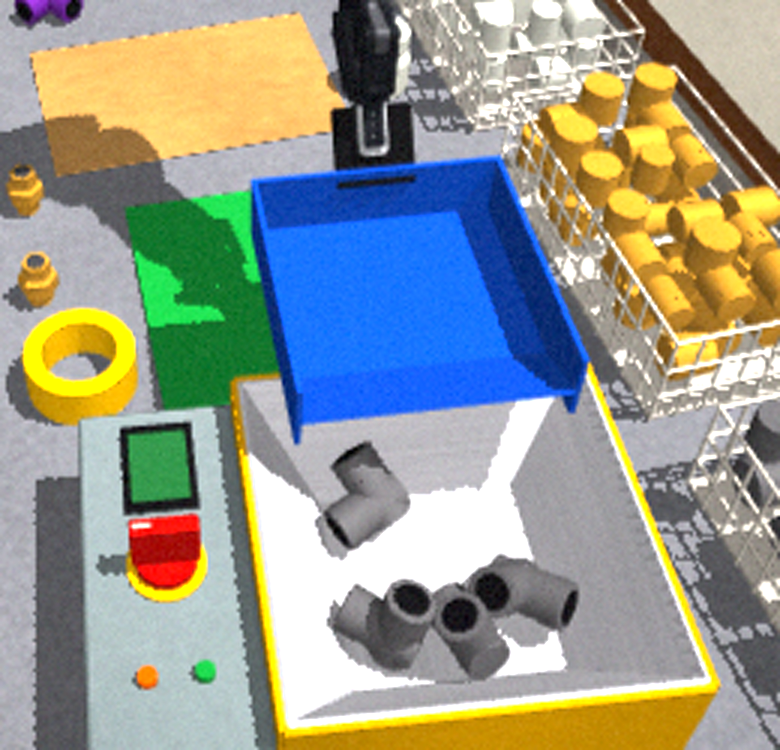

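>>> {"name": "send_rows", "arguments": {
  "plan": [
    [-8,-6,0,0,0,0],
    [-18,-11,-2,0,0,0],
    [-24,2,-8,-0.4,-0.2,0],
    [-33,20,-17,-0.8,-0.5,0],
    [-43,40,-27,-1.2,-0.7,0],
    [-53,60,-37,-1.7,-1,0],
    [-63,80,-47,-2.2,-1.3,0],
    [-73,100,-57,-2.6,-1.5,0],
    [-82,118,-65,-3,-1.8,0],
    [-85,127,-68,-3.1,-1.8,0]
  ]
}}

```text
clock: 55.2
tcp_pos: [0.5622, 0.1487, 0.1509]
orientation: [0.664, -0.195, 0.684, -0.23]
wrist_force: [-0.3, 0.4, -2.0]
finger_gap: 0.0086
```

Run:
```python
from h import *
st=get_state();print(st["clock"],st["tcp_pos"],st["joint_pos"].round(2),st["finger_gap"],st["wrist_force"])
go(*tcp_for((.5564,.0616,.03),-93.05,0))
```

```text
55.2 [0.56219412 0.14871615 0.15090618] [ 0.42  0.63  0.27  1.53 -0.53  0.55] 0.008584481897771631 [-0.32608202  0.38213568 -1.9717932 ]
shift mm [72.7, 54.1, 1.4] rot deg [0.1, -0.4, -0.1]
```

>>> {"name": "send_rows", "arguments": {
  "plan": [
    [3,2.2,0,0,0,0],
    [10,7.4,0,0,-0.1,0],
    [20,15,0.5,0,-0.2,0],
    [31,23,1,0,-0.3,0],
    [42,31.5,1,0,-0.3,0],
    [52,39,1,0,-0.3,0],
    [61,45.5,1,0,-0.3,0],
    [68,50.5,1,0,-0.3,0],
    [72,53.5,1,0,-0.3,0],
    [72.5,54,1,0,-0.3,0]
  ]
}}

```text
clock: 56.45
tcp_pos: [0.5627, 0.1495, 0.0605]
orientation: [0.666, -0.196, 0.682, -0.23]
wrist_force: [-0.2, 0.4, -2.0]
finger_gap: 0.0088
```

Run:
```python
from h import *
st=get_state();print(st["clock"],st["tcp_pos"],st["wrist_force"])
go(*tcp_for((.5564,.0616,.03),-93.05,0))
go(*tcp_for((.5564,.0616,.005),-93.05,0))
look("side",180,100,170,150,4.5,"z27",mark=False)
look("top",190,120,140,130,5,"z27t",mark=False)
```

```text
56.45 [0.56274585 0.14951772 0.06051275] [-0.19686849  0.43102028 -2.01799036]
shift mm [-0.9, 1.5, -0.1] rot deg [0.0, -0.1, -0.1]
shift mm [19.6, 15.9, 0.1] rot deg [0.0, -0.1, -0.1]
```

View pics/z27t.png

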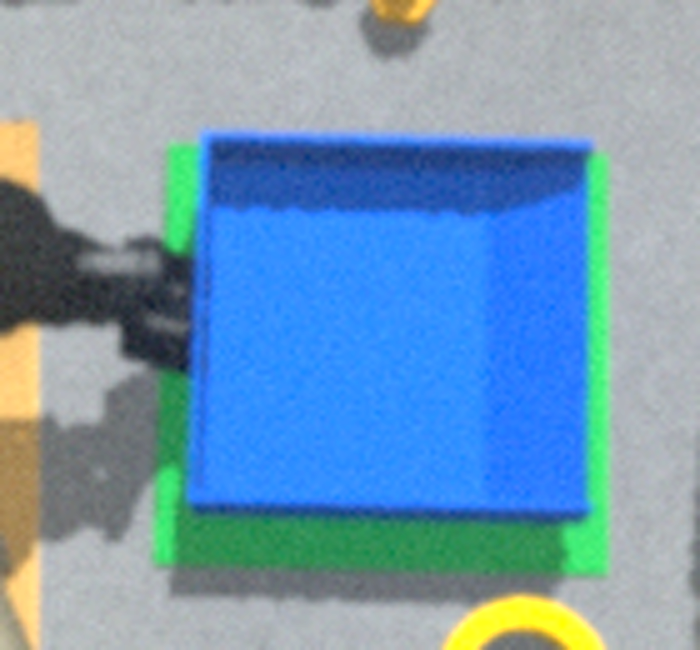

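View pics/z27.png

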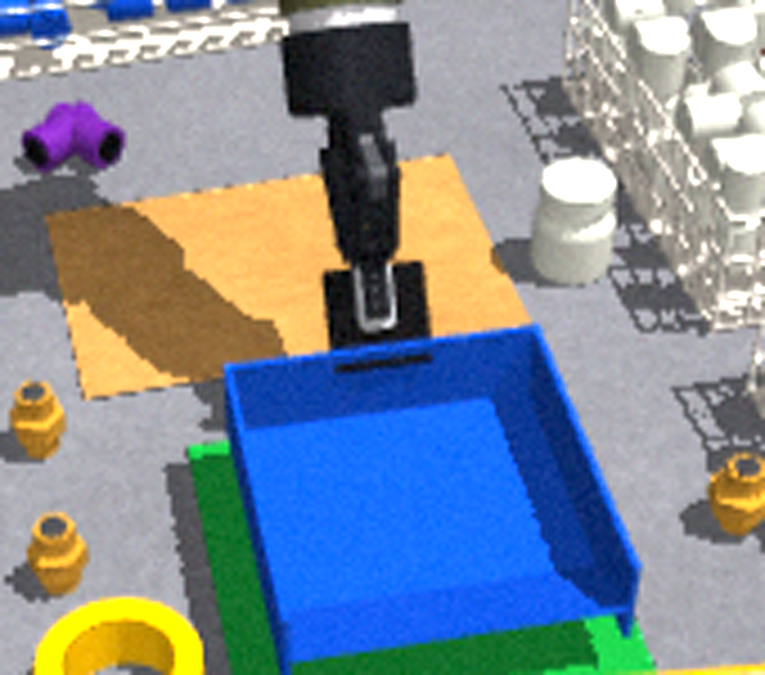

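>>> {"name": "send_rows", "arguments": {
  "plan": [
    [2,2,0,0,0,0],
    [5,4.5,0,0,0,0],
    [8,7,0,0,0,0],
    [11,9,0,0,0,0],
    [13.5,11,0,0,0,0],
    [16,13,0,0,0,0],
    [18,14.5,0,0,0,0],
    [19,15.5,0,0,0,0],
    [20,16,0,0,0,0],
    [20,16,0,0,0,0]
  ]
}}

```text
clock: 57.8
tcp_pos: [0.5627, 0.1511, 0.0351]
orientation: [0.666, -0.195, 0.682, -0.23]
wrist_force: [0.7, 0.5, -2.2]
finger_gap: 0.0086
```

Run:
```python
from h import *
st=get_state();print(st["clock"],st["tcp_pos"],st["wrist_force"],st["ft_torque"])
go(*tcp_for((.5564,.0616,.004),-93.05,0))
```

```text
57.8 [0.56267704 0.15112069 0.03512662] [ 0.69428406  0.48313167 -2.18253041] [ 0.88455358 -0.04920202 -0.04515374]
shift mm [0.6, 0.5, 0.1] rot deg [0.0, -0.1, -0.1]
```

Lower a last 1 mm, then open.

>>> {"name": "send_rows", "arguments": {
  "plan": [
    [0.4,0.3,0,0,0,0],
    [0.8,0.6,0,0,0,0],
    [1,0.7,0,0,0,0],
    [1,0.7,0,0,0,0],
    [1,0.7,0,0,0,0],
    [1,0.7,0,0,0,0],
    [1,0.7,0,0,0,0],
    [1,0.7,0,0,0,0],
    [1,0.7,0,0,0,0],
    [1,0.7,0,0,0,0]
  ]
}}

```text
clock: 59.05
tcp_pos: [0.5626, 0.1512, 0.0345]
orientation: [0.666, -0.196, 0.682, -0.23]
wrist_force: [-3.7, 1.9, 5.9]
finger_gap: 0.0088
```

>>> {"name": "send_rows", "arguments": {
  "plan": [
    [0,0,0,0,0,0],
    [0,0,0,0,0,0],
    [0,0,0,0,0,0],
    [0,0,0,0,0,0],
    [0,0,0,0,0,0],
    [0,0,0,0,0,0],
    [0,0,0,0,0,0],
    [0,0,0,0,0,0],
    [0,0,0,0,0,0],
    [0,0,0,0,0,0]
  ],
  "claw": 36,
  "newtons": 40
}}

```text
clock: 60.3
tcp_pos: [0.5627, 0.1512, 0.0339]
orientation: [0.666, -0.195, 0.682, -0.23]
wrist_force: [0.1, -0.2, 0.0]
finger_gap: 0.0358
```

>>> {"name": "send_rows", "arguments": {
  "plan": [
    [-3,0,0,0,0,0],
    [-10,0,0,0,0,0],
    [-20,0,0,0,0,0],
    [-32,0,0,0,0,0],
    [-45,0,0,0,0,0],
    [-60,0,0,0,0,0],
    [-78,0,0,0,0,0],
    [-98,0,0,0,0,0],
    [-118,0,0,0,0,0],
    [-140,0,0,0,0,0]
  ]
}}

```text
clock: 61.55
tcp_pos: [0.5678, 0.2322, 0.1496]
orientation: [0.666, -0.195, 0.682, -0.23]
wrist_force: [0.4, 0.8, -0.1]
finger_gap: 0.036
```

Run:
```python
from h import *
st=get_state();print(st["clock"],st["tcp_pos"],st["wrist_force"],st["joint_pos"].round(2))
t=look("top",190,120,140,130,5,"z28t",mark=False)
s=look("side",180,100,220,200,3.6,"z28",mark=False)
```

```text
61.55 [0.56780785 0.23219532 0.14963029] [ 0.37235054  0.78883797 -0.11094117] [ 0.52  0.76  0.49  1.67 -0.5   0.67]
```

View pics/z28t.png

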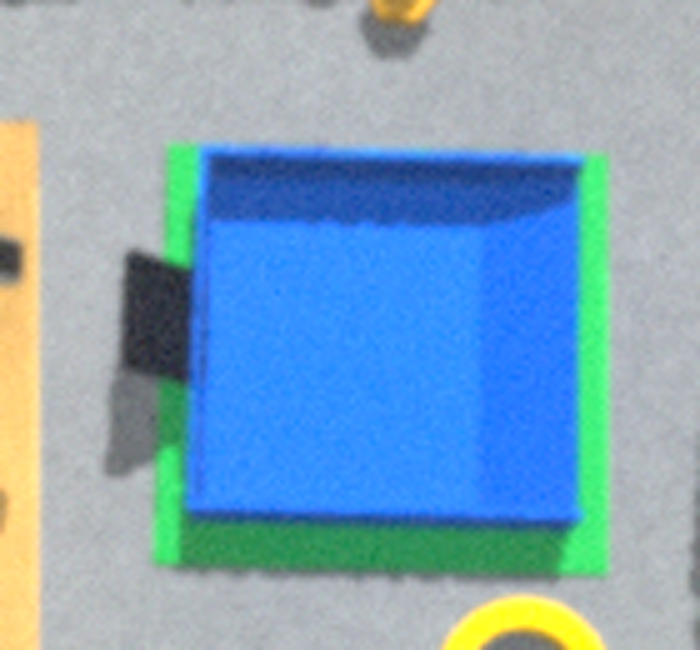

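View pics/z28.png

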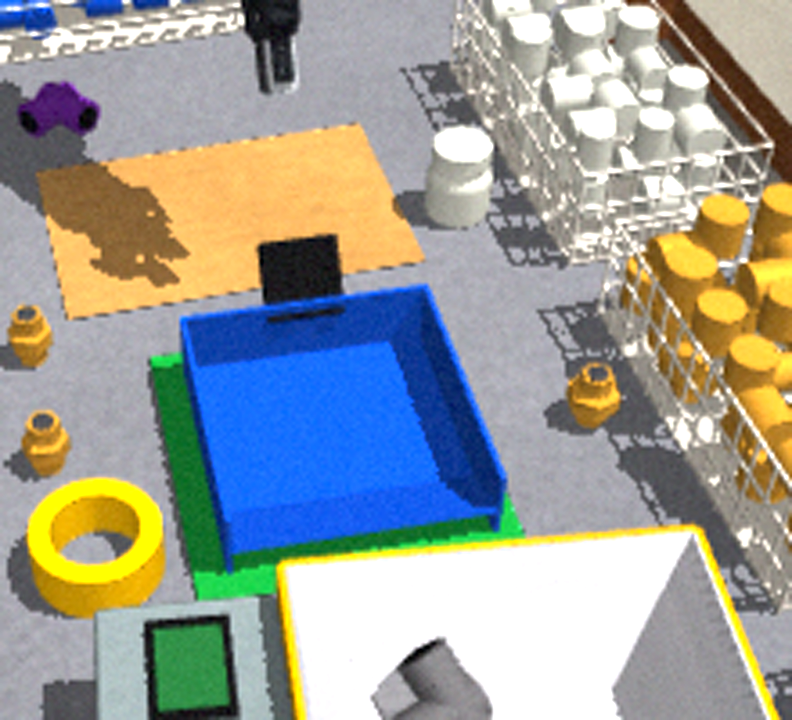

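Run:
```python
from h import *
t=cam("top"); s=cam("side")
f=lambda a: np.array(a)/5-.4+np.array([190,120])
r=plane(t,f([(202,147),(583,155),(580,522),(185,515)]),.059); print(r.mean(0)); d=(r[1]-r[0]+r[2]-r[3]);w=(r[0]-r[3]+r[1]-r[2]); print(np.degrees(np.arctan2(d[1],d[0])),np.degrees(np.arctan2(w[1],w[0]))-90)
look("top",365,215,55,50,12,"k1",mark=False,g=1.3)
look("side",200,280,60,60,11,"k1s",mark=False,g=1.3)
```

```text
[0.55844005 0.06172461 0.059     ]
-92.72967037270831 -93.48546685899282
```

View pics/k1.png

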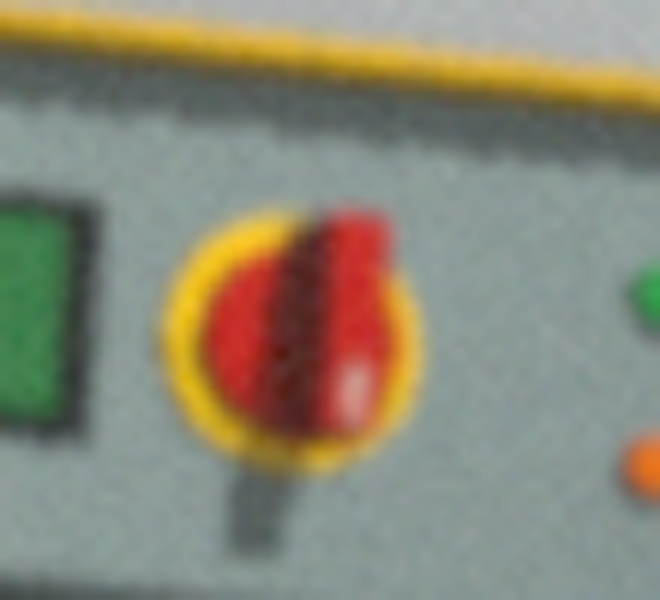

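View pics/k1s.png

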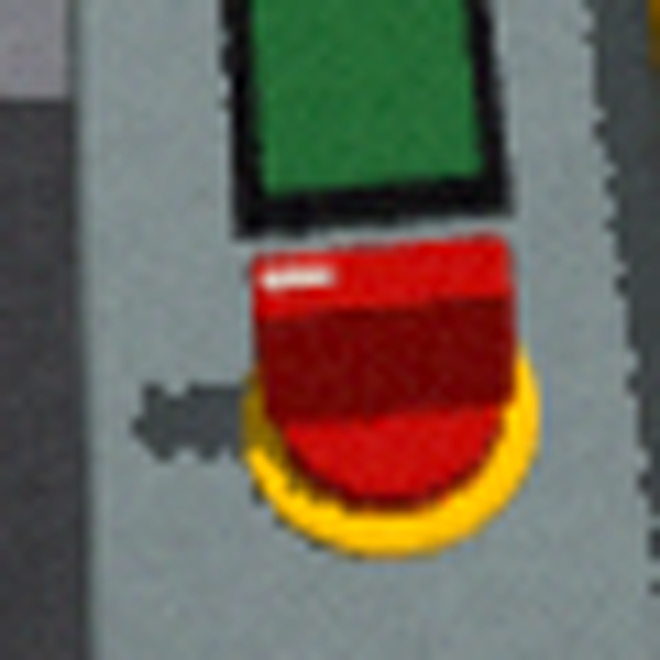

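Run:
```python
from h import *
t=cam("top"); s=cam("side")
a=plane(t,np.array([(335,210),(390,214),(374,436),(318,434)])/12-.46+[365,215],.134)
b=plane(s,np.array([(508,237),(512,298),(262,318),(253,260)])/11-.45+[200,280],.134)
for q in(a,b):
    print(q.round(4).tolist(),q.mean(0).round(4)); d=q[0]+q[1]-q[2]-q[3]; print(np.degrees(np.arctan2(d[1],d[0])),np.linalg.norm(d)/2)
# hub ellipse centre via yellow ring
c=plane(t,np.array([(293,342)])/12-.46+[365,215],.087); c2=plane(s,np.array([(392,412)])/11-.45+[200,280],.087); print(c,c2)
```

```text
[[0.4243, -0.2275, 0.134], [0.4233, -0.2383, 0.134], [0.38, -0.2315, 0.134], [0.3807, -0.2206, 0.134]] [ 0.4021 -0.2294  0.134 ]
-8.95266303799988 0.04402918166405594
[[0.4222, -0.2285, 0.134], [0.4202, -0.2401, 0.134], [0.3787, -0.2336, 0.134], [0.3794, -0.2224, 0.134]] [ 0.4001 -0.2312  0.134 ]
-8.51559328637354 0.042580752831706765
[[ 0.4021673  -0.23059375  0.087     ]] [[ 0.40016584 -0.22873311  0.087     ]]
```

Run:
```python
from h import *
st=get_state(); p0=st["tcp_pos"]; r0=Rt(st["orientation"])
from scipy.spatial.transform import Slerp
T=np.array([.401,-.230,.16]); rt=down(82)
sl=Slerp([0,1],R.concatenate([r0,rt]))
P=[]
for i in range(1,11):
    f=min(1,i/10); p=p0+f*(T-p0); p[2]+=.08*np.sin(np.pi*f); P.append((p,sl(min(1,f*1.3))))
rows(P,p0,r0)
```

```text
[5.9, -53.2, -14.3, 0.6, 0.1, 4.6]
[13.7, -105.1, -28.7, 1.3, 0.3, 9.1]
[25.3, -154.3, -42.9, 1.9, 0.4, 13.7]
[42.1, -199.8, -57.1, 2.5, 0.5, 18.3]
[65.0, -241.1, -71.3, 3.2, 0.7, 22.8]
[94.3, -277.8, -85.4, 3.8, 0.8, 27.4]
[129.7, -310.3, -99.4, 4.4, 0.9, 32.0]
[170.2, -339.1, -113.4, 4.9, 1.0, 35.1]
[214.6, -365.3, -127.3, 4.9, 1.0, 35.1]
[260.9, -390.1, -141.2, 4.9, 1.0, 35.1]
```

>>> {"name": "send_rows", "arguments": {
  "plan": [
    [6,-53,-14,0.6,0,4.6],
    [14,-105,-29,1.3,0.3,9],
    [25,-154,-43,1.9,0.4,13.7],
    [42,-200,-57,2.5,0.5,18.3],
    [65,-241,-71,3.2,0.7,22.8],
    [94,-278,-85,3.8,0.8,27.4],
    [130,-310,-99,4.4,0.9,32],
    [170,-339,-113,4.9,1,35.1],
    [215,-365,-127,4.9,1,35.1],
    [261,-390,-141,4.9,1,35.1]
  ],
  "claw": 40
}}

```text
clock: 63.2
tcp_pos: [0.4004, -0.2313, 0.1593]
orientation: [0.706, 0.05, 0.705, -0.05]
wrist_force: [1.0, -0.3, -0.0]
finger_gap: 0.0399
```

Run:
```python
from h import *
st=get_state();print(st["clock"],st["tcp_pos"],st["joint_pos"].round(2))
go((.401,-.230,.16),down(82)); go((.401,-.230,.07),down(82))
look("side",180,220,150,150,4.5,"k2")
look("top",190,90,270,200,2.9,"k2t",mark=False)
```

```text
63.2 [ 0.40043763 -0.23127857  0.15927151] [-0.7   0.11 -0.3   1.16  0.   -0.56]
shift mm [-0.7, 1.3, 0.4] rot deg [-0.1, 0.1, -0.0]
shift mm [89.3, 1.3, 0.2] rot deg [-0.1, 0.1, -0.0]
```

View pics/k2.png

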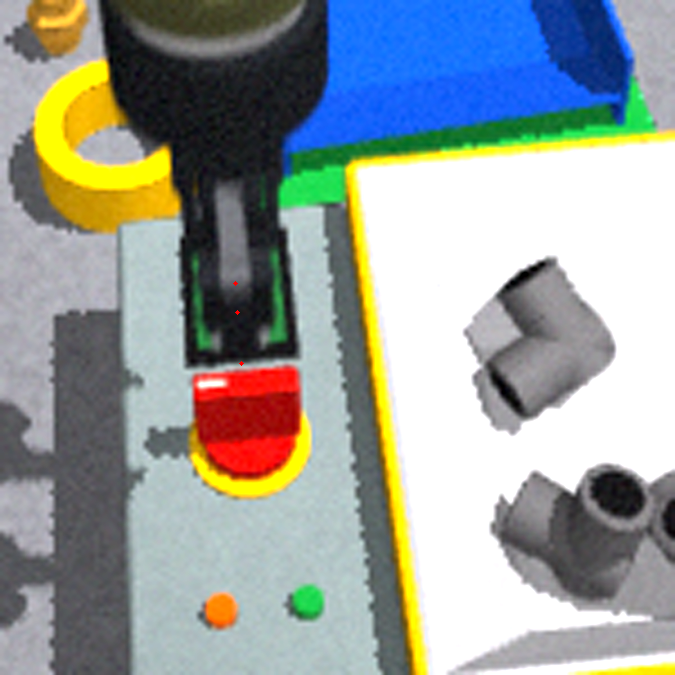

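View pics/k2t.png

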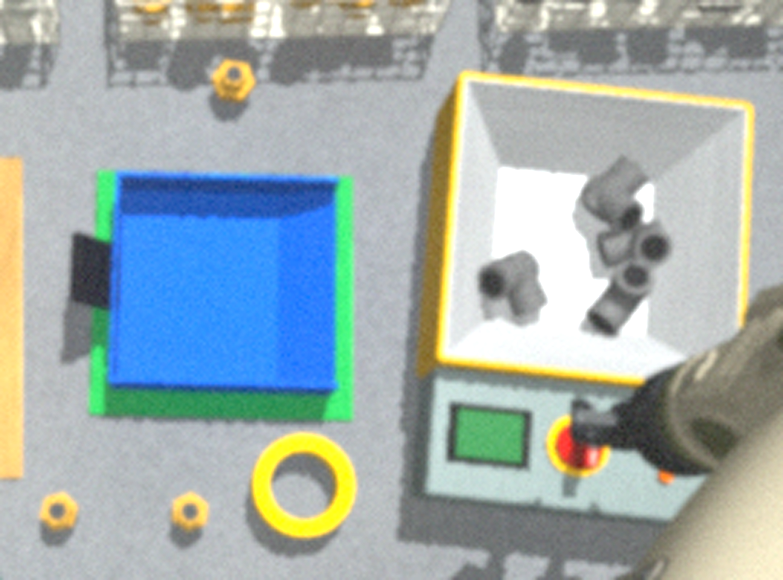

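>>> {"name": "send_rows", "arguments": {
  "plan": [
    [10,1,0,0,0,0],
    [22,1,0,0,0,0],
    [35,1,0,0,0,0],
    [47,1,0,0,0,0],
    [58,1,0,0,0,0],
    [67,1,0,0,0,0],
    [75,1,0,0,0,0],
    [81,1,0,0,0,0],
    [85,1,0,0,0,0],
    [87,1,0,0,0,0]
  ]
}}

```text
clock: 64.55
tcp_pos: [0.4022, -0.2285, 0.0729]
orientation: [0.706, 0.049, 0.705, -0.049]
wrist_force: [-0.1, 0.7, 0.3]
finger_gap: 0.0401
```

Run:
```python
from h import *
st=get_state();print(st["clock"],st["tcp_pos"],st["wrist_force"])
look("side",190,250,90,90,7,"k3",g=1.5)
look("top",365,205,70,60,10,"k3t",g=1.5)
```

```text
64.55 [ 0.40218284 -0.22847765  0.0728701 ] [-0.05433642  0.68150844  0.29153538]
```

View pics/k3.png

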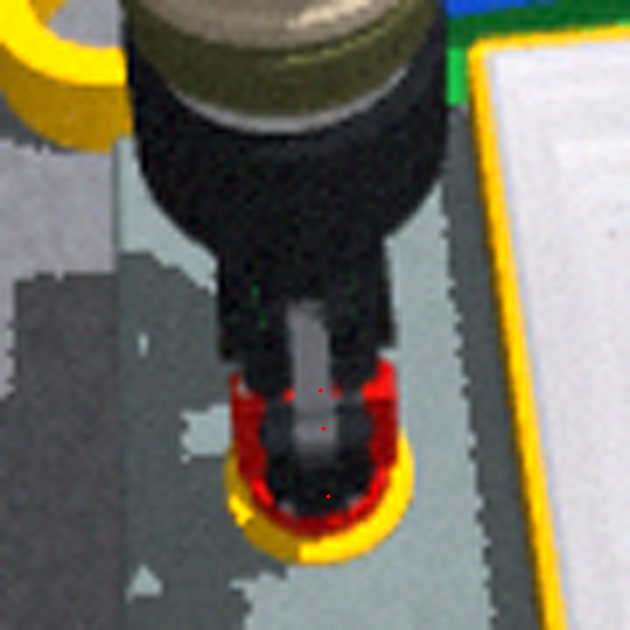

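View pics/k3t.png

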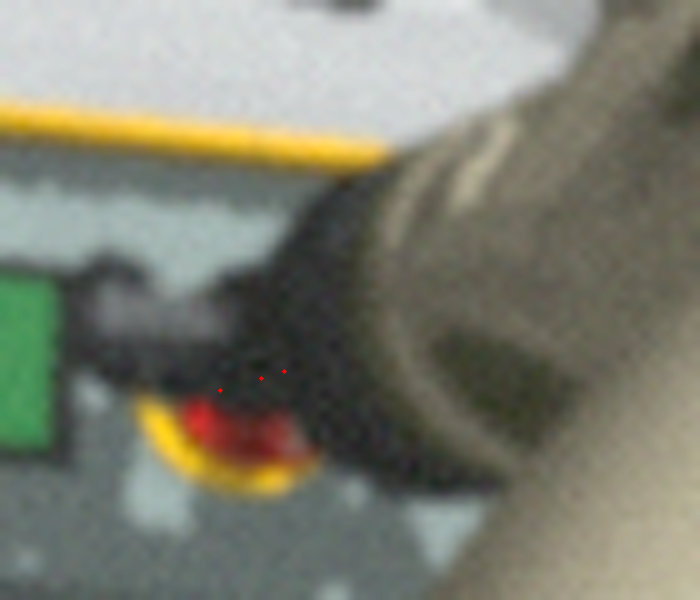

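>>> {"name": "send_rows", "arguments": {
  "plan": [
    [0,0,0,0,0,0],
    [0,0,0,0,0,0],
    [0,0,0,0,0,0],
    [0,0,0,0,0,0],
    [0,0,0,0,0,0],
    [0,0,0,0,0,0],
    [0,0,0,0,0,0],
    [0,0,0,0,0,0],
    [0,0,0,0,0,0],
    [0,0,0,0,0,0]
  ],
  "claw": 4,
  "newtons": 40
}}

```text
clock: 65.9
tcp_pos: [0.4021, -0.2307, 0.0736]
orientation: [0.706, 0.048, 0.705, -0.051]
wrist_force: [-3.2, -6.3, -0.3]
finger_gap: 0.0109
```

Run:
```python
from h import *
st=get_state();print(st["clock"],st["tcp_pos"],st["wrist_force"],st["ft_torque"],st["finger_gap"],st["joint_pos"].round(2))
```

```text
65.9 [ 0.4020796  -0.23073707  0.07355104] [-3.21467891 -6.31854528 -0.32196464] [-1.1239428   0.45202519  0.00946196] 0.010901306132794426 [-0.69  0.17 -0.45  0.94 -0.   -0.55]
```

>>> {"name": "send_rows", "arguments": {
  "plan": [
    [0,-1,0,5,0,0],
    [0,-2,0,12,0,0],
    [0,-2,0,20,0,0],
    [0,-2,0,28,0,0],
    [0,-2,0,36,0,0],
    [0,-2,0,44,0,0],
    [0,-2,0,52,0,0],
    [0,-2,0,60,0,0],
    [0,-2,0,65,0,0],
    [0,-2,0,67,0,0]
  ]
}}

```text
clock: 67.15
tcp_pos: [0.4022, -0.2309, 0.0735]
orientation: [0.562, 0.431, 0.56, -0.43]
wrist_force: [-0.9, -0.6, 3.9]
finger_gap: 0.0112
```

Run:
```python
from h import *
st=get_state();print(st["clock"],st["tcp_pos"],st["wrist_force"],st["ft_torque"],st["finger_gap"],st["joint_pos"].round(2))
y=Rt(st["orientation"]).apply([0,1,0]); print(np.degrees(np.arctan2(y[1],y[0])))
```

```text
67.15 [ 0.40220968 -0.23091588  0.07350216] [-0.86402716 -0.56262939  3.89112168] [-0.2552293   0.03527799  0.12315398] 0.011232807402016131 [-0.7   0.18 -0.45  0.95  0.    0.61]
14.969252620403516
```

>>> {"name": "send_rows", "arguments": {
  "plan": [
    [0,0,0,1,0,0],
    [0,0,0,2,0,0],
    [0,0,0,3,0,0],
    [0,0,0,4,0,0],
    [0,0,0,4.5,0,0],
    [0,0,0,5,0,0],
    [0,0,0,5,0,0],
    [0,0,0,5,0,0],
    [0,0,0,5,0,0],
    [0,0,0,5,0,0]
  ]
}}

```text
clock: 68.4
tcp_pos: [0.4022, -0.231, 0.0735]
orientation: [0.543, 0.454, 0.541, -0.454]
wrist_force: [-2.3, -1.9, 5.9]
finger_gap: 0.0113
```

Run:
```python
from h import *
st=get_state();print(st["clock"],st["tcp_pos"],st["wrist_force"],st["ft_torque"],st["finger_gap"],st["joint_pos"].round(2))
y=Rt(st["orientation"]).apply([0,1,0]); print(np.degrees(np.arctan2(y[1],y[0])))
look("side",190,250,90,90,7,"k4",g=1.5,mark=False)
```

```text
68.4 [ 0.40219934 -0.23102984  0.07354511] [-2.34088026 -1.86399518  5.90712937] [-0.53452933  0.28696391  1.37672079] 0.011298170294070325 [-0.7   0.18 -0.45  0.95  0.    0.7 ]
10.175292766257783
```

View pics/k4.png

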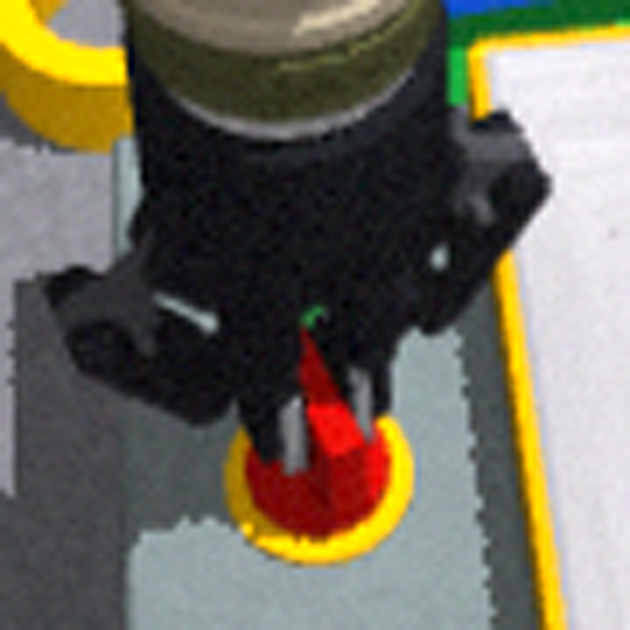

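>>> {"name": "send_rows", "arguments": {
  "plan": [
    [0,0,0,-1,0,0],
    [0,0,0,-2,0,0],
    [0,0,0,-3,0,0],
    [0,0,0,-3,0,0],
    [0,0,0,-3,0,0],
    [0,0,0,-3,0,0],
    [0,0,0,-3,0,0],
    [0,0,0,-3,0,0],
    [0,0,0,-3,0,0],
    [0,0,0,-3,0,0]
  ]
}}

```text
clock: 69.7
tcp_pos: [0.4022, -0.2309, 0.0735]
orientation: [0.554, 0.44, 0.553, -0.44]
wrist_force: [-1.1, -1.9, 5.8]
finger_gap: 0.0112
```

>>> {"name": "send_rows", "arguments": {
  "plan": [
    [0,0,0,0,0,0],
    [0,0,0,0,0,0],
    [0,0,0,0,0,0],
    [0,0,0,0,0,0],
    [0,0,0,0,0,0],
    [0,0,0,0,0,0],
    [0,0,0,0,0,0],
    [0,0,0,0,0,0],
    [0,0,0,0,0,0],
    [0,0,0,0,0,0]
  ],
  "claw": 54
}}

```text
clock: 70.95
tcp_pos: [0.4019, -0.2304, 0.073]
orientation: [0.554, 0.441, 0.553, -0.44]
wrist_force: [-0.0, 0.5, -0.1]
finger_gap: 0.054
```

>>> {"name": "send_rows", "arguments": {
  "plan": [
    [-8,0,0,0,0,0],
    [-20,0,0,0,0,0],
    [-35,0,0,0,0,0],
    [-55,0,0,0,0,0],
    [-75,0,0,0,0,0],
    [-95,0,0,0,0,0],
    [-115,0,0,0,0,0],
    [-135,0,0,0,0,0],
    [-150,0,0,0,0,0],
    [-160,0,0,0,0,0]
  ]
}}

```text
clock: 72.2
tcp_pos: [0.4018, -0.2307, 0.2343]
orientation: [0.554, 0.441, 0.553, -0.44]
wrist_force: [1.1, 0.6, -1.2]
finger_gap: 0.054
```

Run:
```python
from h import *
st=get_state();print(st["clock"],st["tcp_pos"],st["wrist_force"],st["ft_torque"],st["finger_gap"],st["joint_pos"].round(2))
look("side",130,130,250,250,3,"k5",g=1.5,mark=False)
look("top",110,90,350,190,2.2,"k5t",g=1.5,mark=False)
```

```text
72.2 [ 0.40181127 -0.2306613   0.23428106] [ 1.06589967  0.55279371 -1.17351706] [ 0.01689911  0.01169743 -0.06168034] 0.05400800631534192 [-0.7   0.08 -0.15  1.34  0.    0.65]
```

View pics/k5.png

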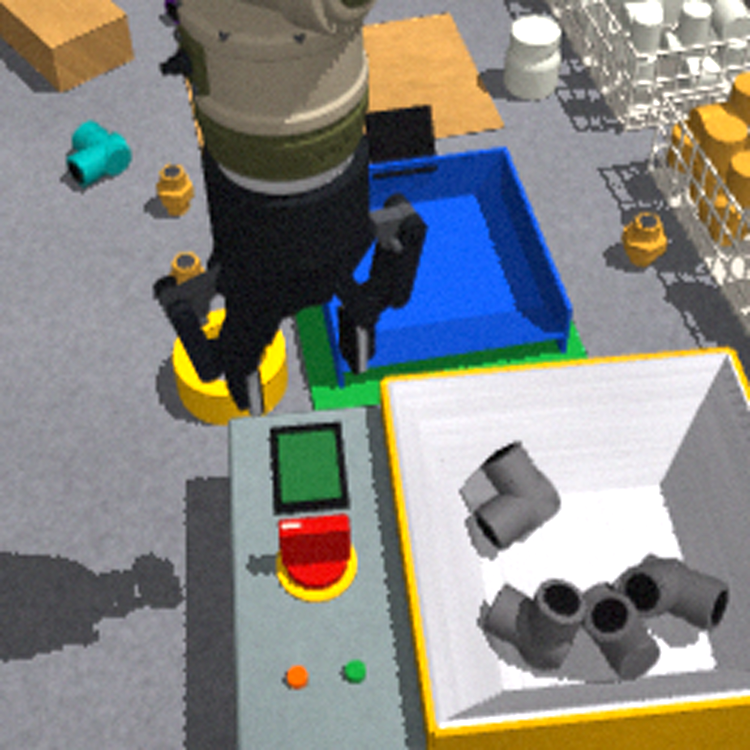

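View pics/k5t.png

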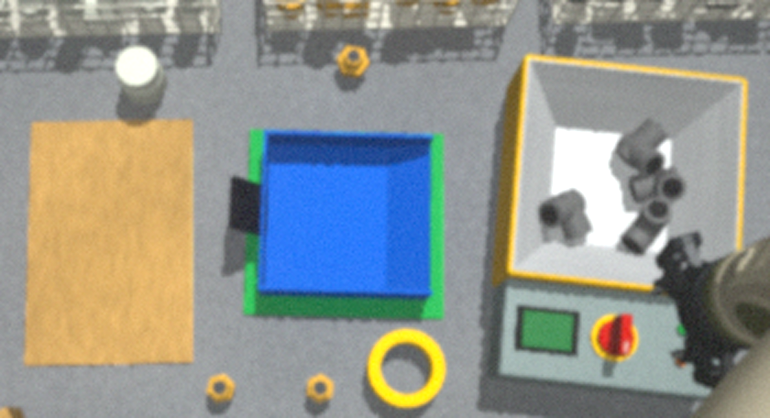

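```bash
python3 -c "
from workcell import job
print(job.hand_in())"
```

```text
the job is handed in; nothing more can be done
None
```

The job is done and handed in at about 72 s, in the order asked. I put all four grey elbows on the sheet into the tray and tipped the load into the hopper. Then I set the emptied tray back on its mat and turned the key clockwise to its stop and let go.

**Last checks**
- **Elbows:** the final side and top pictures show all four in the hopper, with the tray and the sheet empty. None went astray during the tipping.
- **Tray:** it lies flat on the mat, about 2 mm from its middle and within about 1° of its direction.
- **Key:** I took the jump in turning moment (0.12 to 1.4 N m) as the stop. I eased it back about 3° before opening the fingers, and in the pictures it is back at rest.
- **Bystanders:** the nipples, tape and jar look untouched in the final pictures.

**What disagreed or failed**
- **Tool length:** the pictures showed the fingertips about 36 mm short of the reported TCP along the tool. My first grasp closed on nothing because of this. I allowed for the 36 mm from then on, and every later grasp held.
- **Knocked elbow:** one elbow was knocked about 4 cm aside during the run. I found it again in the top picture before picking it up.

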